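Hang two rinsed staining jars on their drying pegs

TASK

Two rinsed square glass jars lie on the bench: turn each mouth down and slip it over an empty drying peg, the tall jar on the tall peg and the short jar on the empty short peg, so that its rim rests fully down on the ribs of the dish. Set the glass down gently, let go of it, and leave the jar that is already drying, the white bottle, the measuring cylinder and the small lidded bottle standing where they are.

Things in the scene. Friction and masses are not known exactly. Their poses are not given: they have to be found in the camera images.
- jar_tall: Empty square open-topped glass jar lying on a flat side at the robot's left, mouth roughly away from the robot. Outside 46 x 46 mm, 110 mm from base to rim; 3 mm walls, 7 mm base: inside 40 x 40 mm, 103 mm deep. Origin at the jar's middle, on its axis, 55 mm from rim and base. +x points out of the mouth along the axis; y, z square to the flat sides (z up at start). About 120 g, up to a third off.
- jar_short: Empty square open-topped glass jar lying on a flat side at the robot's left, mouth roughly away from the robot. Outside 48 x 48 mm, 72 mm from base to rim; 3 mm walls, 7 mm base: inside 42 x 42 mm, 65 mm deep. Origin at the jar's middle, on its axis, 36 mm from rim and base. +x points out of the mouth along the axis; y, z square to the flat sides (z up at start). About 100 g, up to a third off.
- stand_tall: Drying peg fixed to the bench: round white dish 84 mm across with six radial ribs (tops, where a rim rests, 12 mm above bench) and an upright round grey post 26 mm thick, tip rounded, 97 mm above bench (85 mm above ribs). Origin on the post's axis at bench level, z up. Empty at start; too tall for the short jar. The 3 pegs stand in a loose row at the robot's right, in any order.
- stand_short: Drying peg fixed to the bench: round white dish 84 mm across with six radial ribs (tops, where a rim rests, 12 mm above bench) and an upright round grey post 28 mm thick, tip rounded, 57 mm above bench (45 mm above ribs). Origin on the post's axis at bench level, z up. The short peg that is empty at the start.
- stand_used: Drying peg fixed to the bench: round white dish 84 mm across with six radial ribs (tops, where a rim rests, 12 mm above bench) and an upright round grey post 28 mm thick, tip rounded, 57 mm above bench (45 mm above ribs). Origin on the post's axis at bench level, z up. The short peg that already carries a jar.
- jar_drying: Jar like the short one (48 x 48 x 72 mm), already standing mouth down on its peg, loose; leave it. Origin at the centre of its rim (12 mm above the bench), z up.
- bottle_white: White round plastic bottle, 67 mm across, 128 mm tall, standing loose behind the jars. Origin at the centre of its underside, z up.
- cylinder_25: Slim glass measuring cylinder, 21 mm tube on a 52 mm foot, 170 mm tall, standing loose between the jars and the pegs. Origin at the centre of its underside, z up.
- weighing_bottle: Small lidded glass bottle, 41 mm across, 52 mm tall, standing loose behind the pegs. Origin at the centre of its underside, z up.

How it is judged:
By the outcome, as a careful person would: the job done as asked, in the order asked, and still so for the second after the job is handed in, with the robot touching nothing.
It also fails if it takes over 72 s, if anything falls off the work surface, if the arm or the gripper's body presses on something with over 40 N, if the wrist force passes 120 N, or if a joint passes its speed limit or range.

ROBOT

A 7-joint arm with a two-finger parallel gripper is mounted at the origin on a cart in front of the work surface, level with it; the furniture and walls round the work are solid. World frame = base frame: x ahead of the robot, y to its left, z up, the work surface at z = 0. Lengths are in mm, angles in degrees, forces in N, time in s.
With the tool pointing down it reaches from about 425 to 875 mm from the base axis. Payload 4.7 kg.
Tool frame: the origin (TCP) lies midway between the tips of the shut fingers; the grasp point (between the pads) lies 19 mm behind it; z points along the fingers, y is the direction in which the jaws open and shut (so a half turn about z gives the same grasp; the last joint's range is limited). The gripper opens to 85 mm and grips with 20 to 120 N. Pads are 22 mm wide; open, the fingers measure 114 mm over their backs; the gripper's body (76 mm by 85 mm) begins 54 mm behind the grasp point. The pads swing forward as they close: fully open they stand 13 mm farther back than shut.
Start: joints at [0.808, 18.392, -4.016, 83.108, 1.295, 78.541, -3.26], TCP at [650.022, -0.026, 192.249] pointing down, gripper open.
Joint ranges: [-163.93, 163.93], [-17.29, 119.83], [-79.2, 71.16], [3.27, 140.29], [-89.18, 269.18], [5.43, 117.66], [-154.24, 154.24]. Speed limits (degrees/s): [147.25, 147.25, 180, 180, 180, 180, 180].

INTERFACE

Orientations are given as [roll, pitch, yaw] about the fixed x, y, z axes, in that order (R = Rz(yaw) Ry(pitch) Rx(roll)).
In Python, from bench import arm, eyes gives the robot as it stands.
- The arm moves only by the tool drive_tool, never from a script. Its argument "rows" is a list of rows, each a list of 3 entries, a list of its own where there are three numbers: the shift along the tool's x, y, z in units of 25 mm (1.0 is 25 mm), then the turn about the tool's z in units of 6 degrees (1.0 is 6 degrees), then the opening, from -1 (shut) to 1 (fully open). In form: [[[dx, dy, dz], spin, hand], ...]. A call has 1 to 8 rows; each row is the pose to reach, as a shift and turn from the pose commanded when the call began, along the tool's axes at that moment; what a row does not reach only later rows make up. A row lasts 1/10 s, in which the tool goes at most 50 mm and 8.59 degrees, less where a joint would pass 70% of its speed; a pose out of reach is approached as far as the arm can. A call with a gripper value outside its range is refused whole. The fingers move at their own pace and stop on an object; "newtons" is the grip in N (left out, the last holds). Time passes only in rows, so rows that repeat a pose let the fingers close. It gives the time, the measured TCP pose, the force and the opening at its end, in the units of the state.
- arm.read_state(): the state, without advancing time (a new reading comes with each control period).
- eyes.get_image(name): name is "scene" or "side" or "wrist"; returns (picture, depth): 420x560x3 uint8, blue, green, red; 420x560 float32, mm along the optical axis (not along the pixel's ray), 0 where there is no reading.
- eyes.calibration(name): a dict with "intrinsics" (3x3 intrinsics, pixels), "world_to_cam" (4x4, takes a point from world to camera coordinates); the wrist camera has in their place "T_tool_cam" (4x4, takes a point from camera to tool coordinates, whose origin is the TCP and whose axes are the flange's). Camera axes: x right, y up, looking along -z (the intrinsics and any distortion apply to the point x, -y, -z); pixel columns grow to the right and rows downward; lengths in mm; the calibration is good to about 2 mm. A picture is of the moment at which its call begins: read the wrist's pose just before it. calibration takes no time and is no camera call.
- arm.job_done(): hands the job in, once; it reports no verdict.
Trained networks look in the newest picture that a camera, given by its name, has taken for a name from the list of things; names that differ only in an ending like _2 or _b are one class to them, and where a whole thing is asked for, a point or a joint stands for the part that bears it (a point fixed in the world has none). Each returns a list of dicts, best first, with "score" (0 to 1); they miss things now and then, are a little off and sometimes report something else, mostly with a low value. They report only what shows in the picture. A call takes as long as a camera call.
- eyes.outline_of(camera, name): "pixels" (420x560 bool, what is visible of it) and "box" ([centre column, centre row, width, height] in pixels, round what is visible of it).
The state is a dict: "clock": time; "joints": joint angles; "qd": joint speeds; "effort": joint torques, N m; "tool_pos": TCP position; "eef_rot": TCP orientation; "force": force on the tool from outside, world axes, zero at the start; "moment": the same for the moment, N m; "finger_gap": finger opening in mm.
Only numpy, scipy, OpenCV 4.12 (cv2) and the standard library are available. Lean on these libraries where they do the work, as an engineer would, in place of code of your own. Each camera call takes 0.05 s, during which the arm holds its last target.

## Working session

There is one attempt and no reset: what is moved stays moved. The work goes in short steps, Python scripts to look and compute and a tool call to move; the robot and the scene stay as the last step left them, time stands still between calls to the robot, and variables do not carry over. Pictures are saved under pics/ and viewed, and the job is handed in when it is done.

Besides the shell and the picture viewer there is one more tool, called as name([rows], argument=value, ...), one row to a line, values as JSON. drive_tool: Moves the arm, as the interface text tells. Its arguments: {"type":"object","properties":{"rows":{"type":"array","items":{"type":"array"}},"newtons":{"type":"number"}},"required":["rows"]}

```bash
ls; mkdir -p pics
python3 - <<'E'
from bench import arm, eyes
import cv2,numpy as np
print(arm.read_state())
for n in ["scene","side"]:
    p,d=eyes.get_image(n); cv2.imwrite(f"pics/{n}0.png",p); np.savez(f"{n}0.npz",p=p,d=d)
    c=eyes.calibration(n); print(n,{k:np.round(v,3).tolist() if not isinstance(v,str) else v for k,v in c.items()})
print({k:np.array(v).tolist() for k,v in eyes.calibration("wrist").items()})
E
```

```text
pics
{'clock': 0.0, 'joints': array([ 0.80828822, 18.43883214, -4.01566105, 83.17565843,  1.29352709,
       78.54096534, -3.26133844]), 'qd': array([ 0.02392023, -0.06661699,  0.03949216,  0.16550694,  0.03652526,
       -0.00514377, -0.07370348]), 'effort': array([-1.25131752e-03, -4.93579853e+01, -3.82724963e-01, -3.14334905e+01,
        1.30020955e-02,  1.12603378e-02,  4.26072404e-06]), 'tool_pos': array([ 6.49379180e+02, -4.77487348e-02,  1.91119537e+02]), 'eef_rot': array([-1.79889708e+02,  4.33717634e-03,  8.99999728e+01]), 'force': array([ 0.98001547, -0.69614382,  0.60162038]), 'moment': array([ 0.01345718, -0.04638694,  0.00668916]), 'finger_gap': 85.23165040020103}
scene {'intrinsics': [[507.459, 0.0, 279.78], [0.0, 507.459, 211.589], [0.0, 0.0, 1.0]], 'world_to_cam': [[-0.878, -0.478, -0.01, 492.816], [0.253, -0.482, 0.839, -209.325], [-0.406, 0.735, 0.544, -1314.805], [0.0, 0.0, 0.0, 1.0]]}
side {'intrinsics': [[427.537, 0.0, 283.564], [0.0, 427.537, 210.091], [0.0, 0.0, 1.0]], 'world_to_cam': [[1.0, -0.002, -0.005, -607.11], [0.005, 0.603, 0.798, -32.701], [0.001, -0.798, 0.603, -1166.255], [0.0, 0.0, 0.0, 1.0]]}
{'intrinsics': [[372.89914271834266, 0.0, 276.20806227537264], [0.0, 372.89914271834266, 205.30126667004353], [0.0, 0.0, 1.0]], 'T_tool_cam': [[0.0003486399279853871, 0.9495023338337554, 0.3137597751376844, 80.53430700019764], [0.9999999380527238, -0.000346227506608402, -6.341182778199946e-05, -0.2572047707144476], [4.842258614829207e-05, 0.31375977780901637, -0.9495023957234061, -182.0274677003398], [0.0, 0.0, 0.0, 1.0]]}
```

View pics/scene0.png

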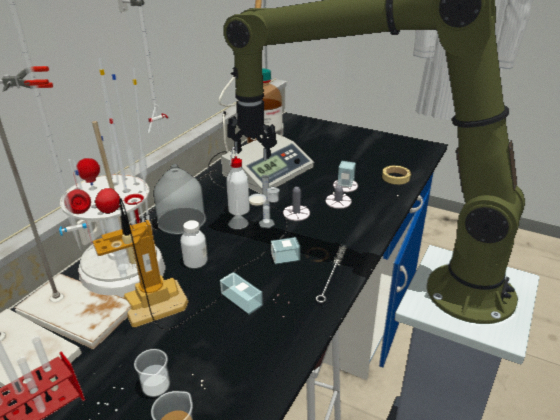

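View pics/side0.png

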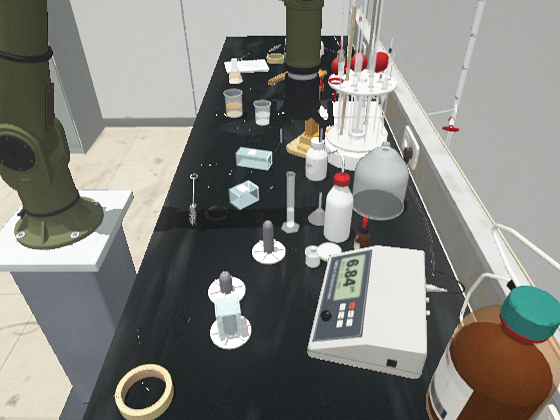

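```bash
cat > h.py <<'E'
import numpy as np,cv2
from scipy.optimize import minimize
from scipy.spatial.transform import Rotation as Rn
def cam(n,state=None):
    from bench import eyes
    c=eyes.calibration(n)
    K=np.array(c["intrinsics"])
    if n=="wrist":
        T=np.eye(4);T[:3,:3]=Rn.from_euler('xyz',state["eef_rot"],degrees=True).as_matrix();T[:3,3]=state["tool_pos"]
        W=np.linalg.inv(T@np.array(c["T_tool_cam"]))
    else: W=np.array(c["world_to_cam"])
    return K,W
def proj(C,P):
    K,W=C;P=np.atleast_2d(P);p=P@W[:3,:3].T+W[:3,3];p=p*[1,-1,-1]
    q=p@K.T;return q[:,:2]/q[:,2:]
def ray(C,uv,z):
    K,W=C;uv=np.atleast_2d(uv).astype(float)
    d=np.c_[uv,np.ones(len(uv))]@np.linalg.inv(K).T*[1,-1,-1]
    R=W[:3,:3];o=-R.T@W[:3,3];d=d@R
    return o+d*((z-o[2])/d[:,2:])
def box(L,a,x,y,yaw,zc=None):
    h=L/2;w=a/2
    P=np.array([[i*h,j*w,k*w] for i in(-1,1) for j in(-1,1) for k in(-1,1)])
    c,s=np.cos(np.radians(yaw)),np.sin(np.radians(yaw))
    return P@np.array([[c,s,0],[-s,c,0],[0,0,1]])+[x,y,w if zc is None else zc]
def hullmask(C,P):
    m=np.zeros((420,560),np.uint8);uv=proj(C,P)
    cv2.fillConvexPoly(m,cv2.convexHull(np.round(uv*16).astype(np.int32)),1,shift=4);return m>0
def fit(views,pts,x0,step=(10,10,10)):
    def f(p):
        s=0
        for C,m in views:
            h=hullmask(C,pts(p)); s+=1-(h&m).sum()/max(1,(h|m).sum())
        return s/len(views)
    best=None
    for k in range(3):
        x=np.array(x0) if best is None else best.x
        sm=np.vstack([x]+[x+np.eye(len(x))[i]*step[i]/(1+k)*(-1)**k for i in range(len(x))])
        best=minimize(f,x,method="Nelder-Mead",options=dict(initial_simplex=sm,xatol=.05,fatol=1e-4))
    return best.x,best.fun
E
python3 - <<'E'
from bench import arm,eyes
from h import *
for n in ["scene","side"]:
    C=cam(n)
    out={}
    for o in ["jar_tall","jar_short","stand_tall","stand_short","stand_used","jar_drying","bottle_white","cylinder_25","weighing_bottle"]:
        r=eyes.outline_of(n,o)
        for k in r[:2]:
            m=k["pixels"]; b=k["box"]
            print(n,o,round(k["score"],2),np.round(b),m.sum(),np.round(ray(C,[b[0],b[1]],20)[0]), "bot",np.round(ray(C,[b[0],b[1]+b[3]/2],0)[0]))
        if r: out[o]=r[0]["pixels"]
    np.savez(n+"_m.npz",**out)
E
```

```text
scene jar_tall 0.57 [243. 292.  41.  41.] 1060 [507. 294.  20.] bot [479. 340.  -0.]
scene jar_short 0.85 [289. 252.  26.  28.] 627 [482.  89.  20.] bot [464. 123.   0.]
scene jar_short 0.6 [273. 197.   8.  15.] 137 [ 669. -152.   20.] bot [ 662. -139.    0.]
scene stand_tall 0.75 [297. 204.  24.  32.] 472 [ 579. -148.   20.] bot [549. -91.   0.]
scene stand_short 0.76 [340. 198.  24.  24.] 348 [ 469. -248.   20.] bot [ 452. -210.    0.]
scene stand_used 0.54 [346. 186.  27.  12.] 117 [ 480. -326.   20.] bot [ 476. -319.    0.]
scene stand_used 0.4 [295. 204.  28.  32.] 478 [ 583. -146.   20.] bot [554. -89.   0.]
scene jar_drying 0.61 [345. 175.  17.  27.] 381 [ 515. -402.   20.] bot [ 491. -346.    0.]
scene bottle_white 0.82 [194. 243.  29.  42.] 997 [746. 181.  20.] bot [704. 241.   0.]
scene cylinder_25 0.61 [267. 201.  17.  50.] 446 [ 674. -120.   20.] bot [616. -19.   0.]
scene weighing_bottle 0.57 [273. 196.   7.  16.] 122 [ 670. -154.   20.] bot [ 661. -137.    0.]
side jar_tall 0.77 [255. 161.  34.  26.] 669 [515. 288.  20.] bot [517. 243.   0.]
side jar_short 0.79 [242. 195.  28.  30.] 618 [489.  97.  20.] bot [491.  50.   0.]
side jar_short 0.67 [255. 158.  38.  23.] 667 [516. 303.  20.] bot [517. 264.   0.]
side stand_tall 0.71 [268. 242.  33.  44.] 838 [ 569. -111.   20.] bot [ 570. -168.    0.]
side stand_short 0.64 [226. 287.  39.  29.] 651 [ 478. -259.   20.] bot [ 479. -284.    0.]
side stand_used 0.68 [231. 335.  43.  30.] 561 [ 502. -387.   20.] bot [ 502. -408.    0.]
side jar_drying 0.95 [229. 317.  34.  46.] 1082 [ 495. -341.   20.] bot [ 497. -383.    0.]
side cylinder_25 0.77 [289. 203.  14.  55.] 611 [622.  55.  20.] bot [621. -41.  -0.]
side weighing_bottle 0.61 [312. 256.  16.  19.] 314 [ 674. -159.   20.] bot [ 674. -171.    0.]
```

drive_tool([
  [[7.6,-4.4,0],0,1],
  [[7.6,-4.4,0],0,1],
  [[7.6,-4.4,0],0,1],
  [[7.6,-4.4,0],0,1],
  [[7.6,-4.4,0],0,1],
  [[7.6,-4.4,0],0,1],
  [[7.6,-4.4,0],0,1],
  [[7.6,-4.4,0],0,1],
])

```text
clock: 1.8
tool_pos: [541.0, 188.0, 192.2]
eef_rot: [180.0, 0.1, 89.8]
force: [-0.5, 0.6, -0.3]
finger_gap: 85.4
```

```bash
cat > look.py <<'E'
import sys
from bench import arm,eyes
from h import *
tag=sys.argv[1];names=sys.argv[2:]
s=arm.read_state();p,d=eyes.get_image("wrist");C=cam("wrist",s)
cv2.imwrite(f"pics/w{tag}.png",p)
out=dict(K=C[0],W=C[1],d=d,p=p)
print(np.round(s["tool_pos"],1),np.round(s["eef_rot"],1),round(s["clock"],2),np.round(s["force"],1),round(s["finger_gap"],1))
for o in names:
    for i,k in enumerate(eyes.outline_of("wrist",o)[:2]):
        b=k["box"];m=k["pixels"];print(o,round(k["score"],2),np.round(b),m.sum(),np.round(ray(C,b[:2],20)[0],1))
        out[o+("" if i==0 else "_alt")]=m
np.savez(f"w{tag}.npz",**out)
E
python3 look.py 1 jar_tall jar_short
```

```text
[541.  188.  192.2] [1.80e+02 1.00e-01 8.98e+01] 1.8 [-0.5  0.6 -0.3] 85.4
jar_short 0.66 [230. 262.  87.  88.] 4346 [491.5  88.6  20. ]
```

View pics/w1.png

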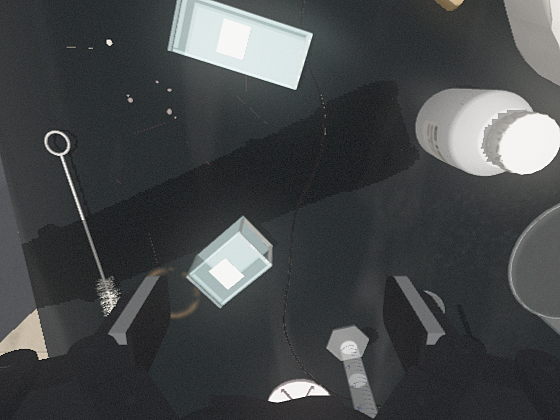

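Run:
```python
from h import *
z=np.load("w1.npz");p=z["p"]
a=cv2.resize(p[0:110,150:330],None,fx=4,fy=4,interpolation=cv2.INTER_CUBIC)
b=cv2.resize(p[200:320,170:300],None,fx=4.5,fy=4.5,interpolation=cv2.INTER_CUBIC)
cv2.imwrite("pics/za.png",a);cv2.imwrite("pics/zb.png",b)
```

```text
(no output)
```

View pics/za.png

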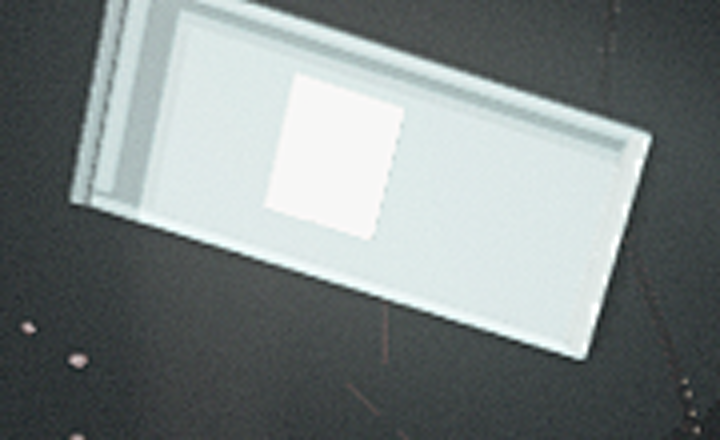

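View pics/zb.png

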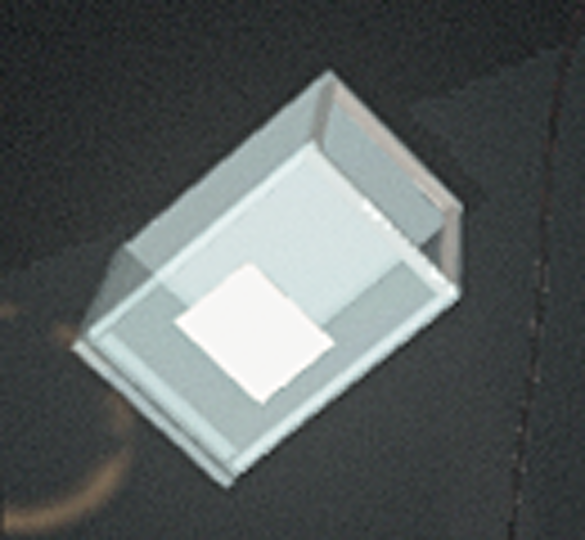

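Run:
```python
from h import *
z=np.load("w1.npz");C=(z["K"],z["W"])
s=np.array([[75,345],[230,487],[458,295],[312,148]])/4.5+[170,200]
P=ray(C,s,48);print(np.round(P,1), P.mean(0))
for i in range(4):
    d=P[(i+1)%4]-P[i];print(np.linalg.norm(d),np.degrees(np.arctan2(d[1],d[0])))
b=np.array([[330,72],[462,208],[458,295]])/4.5+[170,200]
print(ray(C,b[:2],0))
t=np.array([[650,135],[585,358],[72,202]])/4+[150,0]
P=ray(C,t,46);print(np.round(P,1),(P[0]+P[2])/2)
for i in range(2):
    d=P[(i+1)%4]-P[i];print(np.linalg.norm(d),np.degrees(np.arctan2(d[1],d[0])))
# fit all views
side=np.load("side_m.npz");sc=np.load("scene_m.npz")
V=[(cam("side"),side["jar_short"]),(cam("scene"),sc["jar_short"]),(C,z["jar_short"])]
print(fit(V,lambda p:box(72,48,*p),[487,90,38]), fit(V[2:],lambda p:box(72,48,*p),[487,90,38]))
V=[(cam("side"),side["jar_tall"]),(cam("scene"),sc["jar_tall"])]
print(fit(V,lambda p:box(110,46,*p),[512,290,-17]))
```

```text
[[452.5  86.8  48. ]
 [484.6  50.7  48. ]
 [536.3  98.8  48. ]
 [505.8 133.2  48. ]] [494.77585105  92.38198715  48.        ]
48.30660214356771 -48.32832723920743
70.54937049081505 42.89882150816965
45.9472343569139 131.47334263340343
70.697331459441 -139.01620049791347
[[505.58849298 132.70675775   0.        ]
 [536.69642273  97.36504987   0.        ]]
[[570.3 305.2  46. ]
 [557.8 262.4  46. ]
 [452.9 293.   46. ]] [511.58005077 299.09871775  46.        ]
44.57990462644194 -106.22325294582497
109.31574974322645 163.7347461194442
(array([493.84351563,  92.30212902,  40.64873104]), np.float64(0.09556415471408652)) (array([493.99274258,  92.79667698,  42.53275116]), np.float64(0.06360500215610176))
(array([512.04383185, 298.65840298, -19.89940958]), np.float64(0.0805489174678129))
```

drive_tool([
  [[4.8,-2.6,0],-12.25,1],
  [[4.8,-2.6,0],-12.25,1],
  [[4.8,-2.6,0],-12.25,1],
  [[4.8,-2.6,0],-12.25,1],
  [[4.8,-2.6,0],-12.25,1],
  [[4.8,-2.6,0],-12.25,1],
  [[4.8,-2.6,0],-12.25,1],
  [[4.8,-2.6,0],-12.25,1],
])

```text
clock: 2.75
tool_pos: [475.7, 309.2, 192.1]
eef_rot: [-180.0, 0.0, 159.0]
force: [0.6, -0.2, 0.1]
finger_gap: 85.3
```

drive_tool([
  [[0,0,0],-1.0,1],
  [[0,0,0],-1.0,1],
  [[0,0,0],-1.0,1],
  [[0,0,0],-1.0,1],
])

```text
clock: 3.15
tool_pos: [475.3, 309.7, 192.2]
eef_rot: [-180.0, 0.0, 164.6]
force: [-0.3, 0.3, -0.0]
finger_gap: 85.0
```

```bash
python3 look.py 2 jar_tall
```

```text
[475.3 309.7 192.2] [-180.     0.   164.6] 3.15 [-0.3  0.3 -0. ] 85.0
jar_tall 0.85 [280. 209.  54. 124.] 5914 [515.1 302.5  20. ]
```

View pics/w2.png

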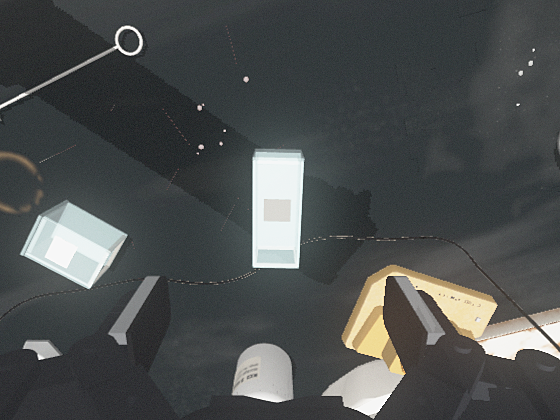

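Run:
```python
from h import *
z=np.load("w2.npz");p=z["p"];C=(z["K"],z["W"])
a=cv2.resize(p[140:280,230:330],None,fx=4,fy=4,interpolation=cv2.INTER_CUBIC)
b=cv2.resize(p[190:300,10:140],None,fx=3,fy=3,interpolation=cv2.INTER_CUBIC)
b=cv2.copyMakeBorder(b,0,a.shape[0]-b.shape[0],0,0,cv2.BORDER_CONSTANT)
cv2.imwrite("pics/z2.png",np.hstack([a,b]))
print(fit([(C,z["jar_tall"])],lambda p:box(110,46,*p),[511.5,299,-16.3]))
```

```text
(array([511.14021184, 300.69701836, -16.32646976]), np.float64(0.022170747849106553))
```

View pics/z2.png

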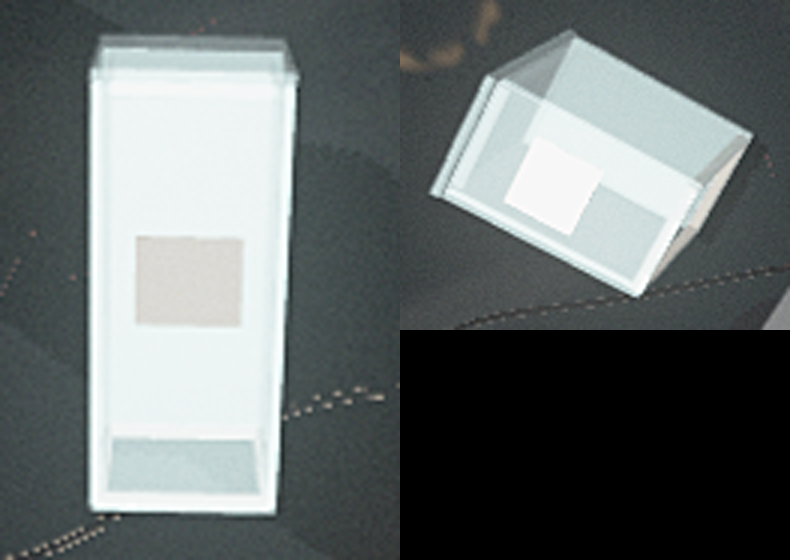

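drive_tool([
  [[0,0,1.8],0.15,1],
  [[0,0,3.6],0.15,1],
  [[0,0,5.4],0.15,1],
  [[0,0,6.8],0.15,1],
  [[0,0,7.3],0.15,1],
  [[0,0,7.5],0.15,1],
  [[0,0,7.5],0.15,1],
  [[0,0,7.5],0.15,1],
], newtons=20)

```text
clock: 4.05
tool_pos: [476.6, 311.0, 6.8]
eef_rot: [179.9, 0.1, 163.8]
force: [0.2, 0.1, 0.4]
finger_gap: 85.3
```

drive_tool([
  [[0,0,0],0,0.4],
  [[0,0,0],0,0.2],
  [[0,0,0],0,0.1],
  [[0,0,0],0,0],
  [[0,0,0],0,-0.1],
  [[0,0,0],0,-0.2],
  [[0,0,0],0,-0.3],
  [[0,0,0],0,-0.3],
])

```text
clock: 4.85
tool_pos: [476.1, 310.1, 6.5]
eef_rot: [180.0, 0.1, 163.8]
force: [-2.6, -1.6, 10.7]
finger_gap: 29.7
```

```bash
python3 look.py 3 jar_tall
```

```text
[476.1 310.1   6.5] [1.800e+02 1.000e-01 1.638e+02] 4.85 [-2.6 -1.6 10.7] 29.7
jar_tall 0.68 [281. 306. 114. 197.] 16465 [505.6 304.   20. ]
```

View pics/w3.png

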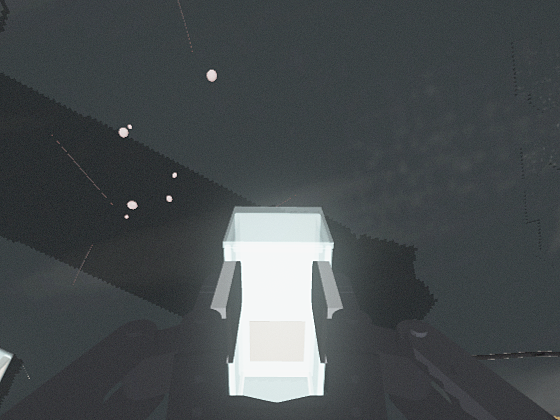

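Run:
```python
from bench import arm,eyes
from h import *
for n,(r,c) in {"scene":((180,340),(150,330)),"side":((60,210),(180,350))}.items():
    p,d=eyes.get_image(n); cv2.imwrite(f"pics/{n}1.png",cv2.resize(p[r[0]:r[1],c[0]:c[1]],None,fx=4,fy=3.7,interpolation=cv2.INTER_CUBIC))
z=np.load("w3.npz");d=z["d"]
for r in (230,260,300,340,370,390): print(r,[int(d[r,c]) for c in range(200,360,10)])
```

```text
230 [202, 201, 202, 165, 165, 167, 166, 166, 168, 167, 167, 167, 167, 203, 202, 202]
260 [208, 207, 208, 157, 157, 157, 157, 158, 158, 158, 156, 156, 156, 157, 208, 208]
300 [133, 132, 126, 126, 152, 163, 164, 164, 162, 163, 163, 163, 129, 125, 125, 132]
340 [105, 104, 104, 125, 169, 170, 169, 170, 170, 169, 168, 170, 128, 114, 103, 0]
370 [86, 87, 86, 175, 174, 176, 175, 177, 175, 174, 175, 175, 176, 86, 86, 86]
390 [80, 80, 81, 179, 180, 180, 177, 179, 179, 179, 179, 179, 178, 80, 83, 80]
```

View pics/scene1.png

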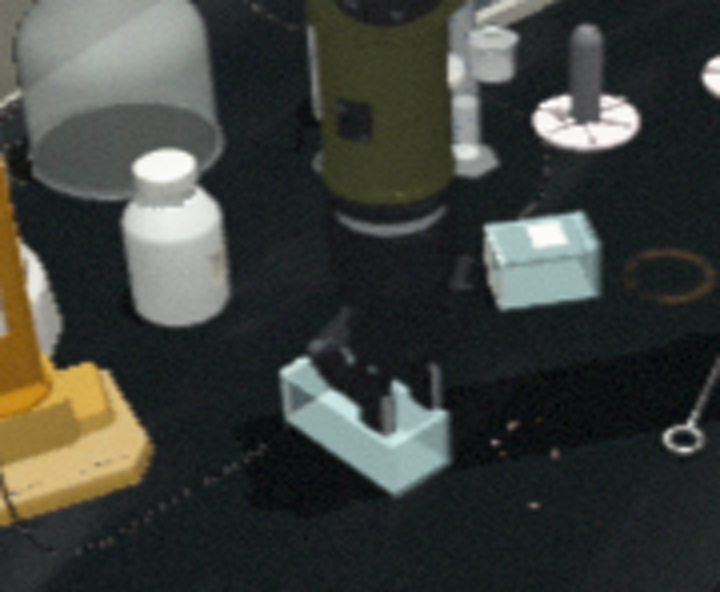

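View pics/side1.png

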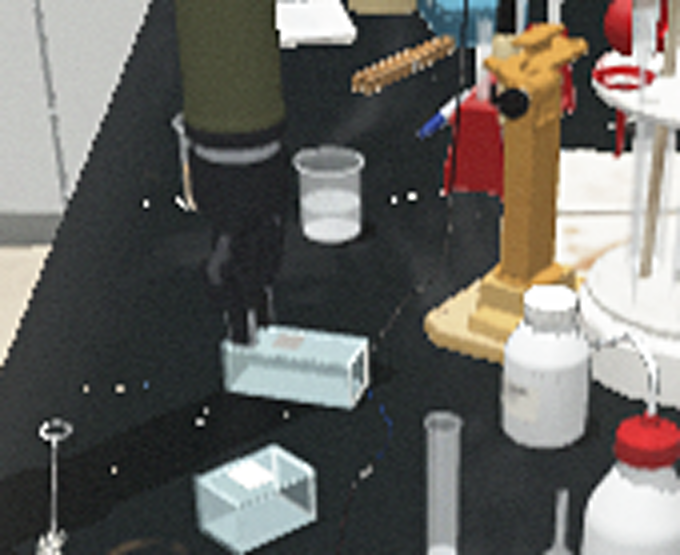

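Run:
```python
from h import *
z=np.load("w3.npz");d=z["d"];K,W=z["K"],z["W"];p=z["p"]
T=np.linalg.inv(W)
def w(c,r):
    q=np.linalg.inv(K)@[c,r,1]*d[r,c]*[1,-1,-1]; return (T@np.r_[q,1])[:3]
for r in (255,262,268,275,285,295,305,312,318,330,345,360):
    print(r,[int(w(c,r)[2]) for c in range(206,250,4)],"|",[int(w(c,r)[2]) for c in range(306,350,4)])
c=cv2.resize(p[200:420,190:370],None,fx=4,fy=2.7,interpolation=cv2.INTER_CUBIC);c=cv2.convertScaleAbs(c,alpha=1.5,beta=40)
cv2.imwrite("pics/z3.png",c)
from bench import arm
s=arm.read_state();print(s)
```

```text
255 [0, 0, 1, 0, 0, 46, 45, 47, 46, 45, 46] | [46, 45, 45, 46, 47, 47, 47, 0, 0, 0, 0]
262 [0, 0, 0, 0, 0, 51, 52, 50, 51, 46, 45] | [45, 46, 51, 51, 52, 50, 46, 0, 1, 1, 0]
268 [0, 0, 0, 0, 57, 57, 55, 56, 56, 46, 46] | [46, 45, 55, 56, 56, 56, 57, 1, 0, 0, 0]
275 [0, 54, 54, 55, 62, 61, 62, 61, 59, 45, 45] | [46, 46, 55, 62, 62, 62, 61, 55, 55, 54, 0]
285 [62, 62, 62, 70, 69, 68, 68, 70, 60, 46, 46] | [46, 45, 56, 69, 68, 69, 69, 69, 62, 63, 62]
295 [69, 69, 75, 76, 76, 76, 75, 73, 62, 47, 46] | [46, 45, 58, 70, 76, 76, 76, 75, 76, 69, 69]
305 [76, 76, 82, 81, 83, 82, 82, 74, 62, 46, 46] | [46, 46, 60, 71, 82, 81, 82, 82, 82, 82, 76]
312 [90, 87, 88, 87, 83, 84, 83, 76, 63, 46, 46] | [46, 45, 59, 72, 83, 83, 83, 84, 87, 87, 89]
318 [93, 90, 90, 90, 83, 84, 84, 75, 63, 46, 46] | [46, 45, 61, 73, 82, 83, 84, 91, 90, 91, 92]
330 [96, 96, 97, 96, 96, 85, 83, 77, 46, 46, 46] | [45, 46, 45, 74, 84, 83, 90, 97, 96, 96, 97]
345 [103, 104, 103, 103, 103, 86, 83, 79, 46, 45, 46] | [46, 46, 44, 76, 83, 83, 91, 103, 101, 103, 102]
360 [114, 115, 115, 114, 114, 87, 83, 46, 46, 45, 45] | [46, 46, 46, 46, 85, 83, 115, 114, 115, 114, 114]
{'clock': 5.05, 'joints': array([-17.07903988,  19.36977256, -21.70710774, 105.80568092,
         8.55410424,  56.30069746,  31.42136215]), 'qd': array([ 0.04312869,  0.01841359,  0.02752821, -0.00353482, -0.0360185 ,
       -0.03600171, -0.00537511]), 'effort': array([-4.12991429e-01, -3.83183026e+01, -3.36125717e+00, -2.37807906e+01,
       -9.44398460e-02, -9.34232678e-01,  1.16412665e-02]), 'tool_pos': array([476.06975331, 310.17094218,   6.521669  ]), 'eef_rot': array([1.79955555e+02, 1.09687004e-01, 1.63842628e+02]), 'force': array([-1.05525743, -1.52471028,  9.69600465]), 'moment': array([-0.51827299,  0.3998945 ,  0.01567317]), 'finger_gap': 29.85444228817852}
```

View pics/z3.png

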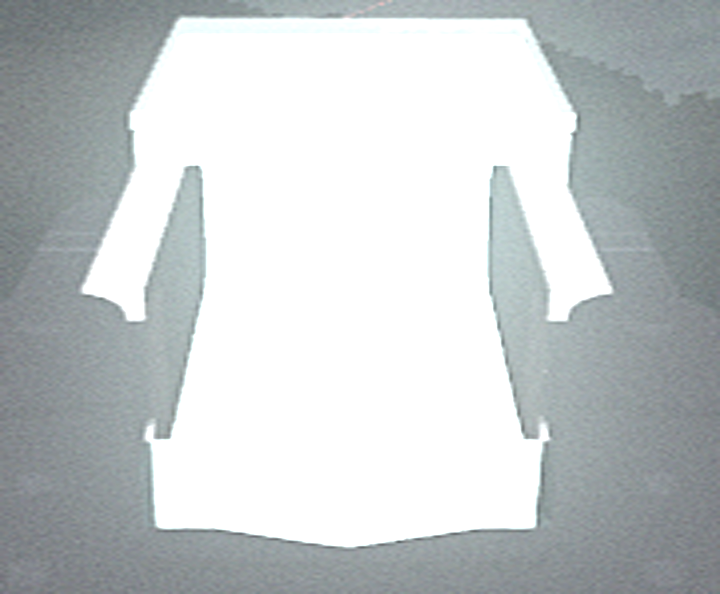

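drive_tool([
  [[0,0,0],0,-0.2],
  [[0,0,0],0,-0.1],
  [[0,0,0],0,0],
  [[0,0,0],0,0.1],
  [[0,0,0],0,0.2],
  [[0,0,0],0,0.3],
])

```text
clock: 5.65
tool_pos: [474.4, 309.5, 4.1]
eef_rot: [-179.9, -0.1, 163.9]
force: [0.1, -0.9, -0.1]
finger_gap: 55.4
```

```bash
python3 look.py 4 jar_tall
```

```text
[474.4 309.5   4.1] [-1.799e+02 -1.000e-01  1.639e+02] 5.65 [ 0.1 -0.9 -0.1] 55.4
jar_tall 0.98 [282. 308. 117. 193.] 19464 [504.  303.9  20. ]
```

View pics/w4.png

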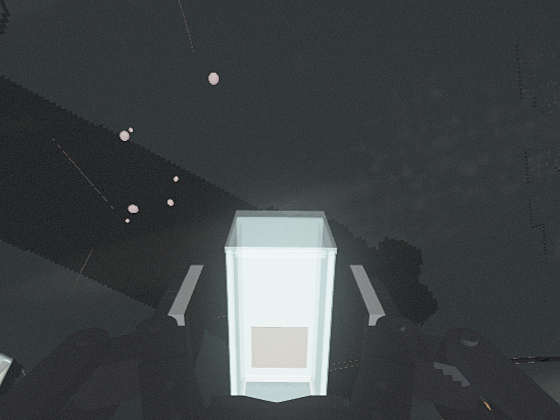

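drive_tool([
  [[0,0,0],0,0.15],
  [[0,0,0],0,0.1],
  [[0,0,0],0,0.05],
  [[0,0,0],0,0.05],
], newtons=20)

```text
clock: 6.15
tool_pos: [475.1, 310.2, 4.8]
eef_rot: [180.0, 0.0, 163.9]
force: [-0.1, 0.0, 0.6]
finger_gap: 45.0
```

drive_tool([
  [[0,0,0],0,0.0],
  [[0,0,0],0,0.0],
])

```text
clock: 6.35
tool_pos: [475.3, 310.4, 5.2]
eef_rot: [180.0, 0.0, 163.9]
force: [0.2, -0.2, 2.2]
finger_gap: 42.6
```

drive_tool([
  [[0,0,0],0,-0.1],
  [[0,0,0],0,-0.1],
  [[0,0,-0.3],0,-0.1],
  [[0,0,-0.6],0,-0.1],
  [[0,0,-0.9],0,-0.1],
  [[0,0,-0.9],0,-0.1],
], newtons=20)

```text
clock: 6.95
tool_pos: [475.9, 310.5, 28.7]
eef_rot: [179.9, 0.1, 163.8]
force: [0.7, 0.3, 1.0]
finger_gap: 38.3
```

```bash
python3 look.py 5 jar_tall;python3 - <<'E'
from bench import arm,eyes
from h import *
I=[]
for n,(r,c) in {"scene":((220,340),(180,320)),"side":((100,220),(200,340))}.items():
    p,d=eyes.get_image(n); I.append(cv2.resize(p[r[0]:r[1],c[0]:c[1]],None,fx=2.8,fy=3.2,interpolation=cv2.INTER_CUBIC))
cv2.imwrite("pics/b5.png",np.hstack(I))
E
```

```text
[475.9 310.5  28.7] [1.799e+02 1.000e-01 1.638e+02] 6.95 [0.7 0.3 1. ] 38.3
jar_tall 0.82 [280. 298. 102. 211.] 18106 [514.3 301.3  20. ]
```

View pics/w5.png

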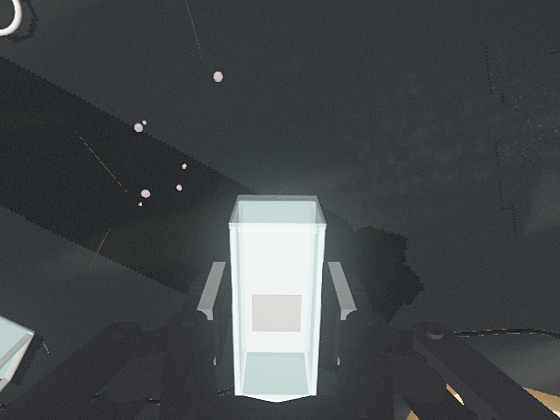

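View pics/b5.png

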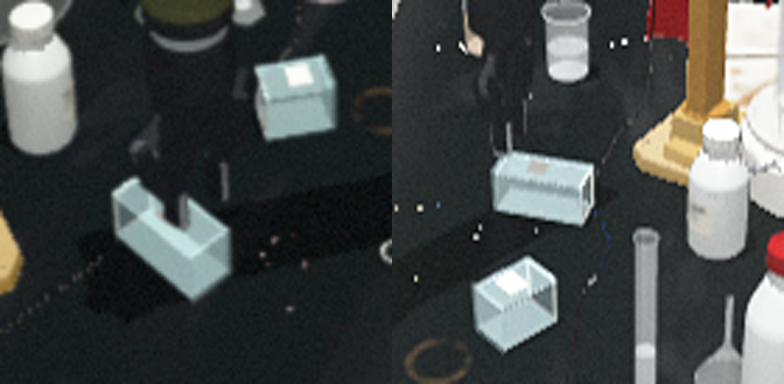

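drive_tool([
  [[0,0,0],0,0.4],
  [[0,0,0],0,0.4],
  [[0,0,0.4],0,0.4],
  [[0,0,0.8],0,0.4],
  [[0,0,0.8],0,0.2],
  [[0,0,0.8],0,0.1],
  [[0,0,0.8],0,-1],
  [[0,0,0.8],0,-1],
], newtons=20)

```text
clock: 7.95
tool_pos: [475.3, 310.2, 7.5]
eef_rot: [180.0, 0.0, 163.9]
force: [-0.2, 0.8, 0.9]
finger_gap: 18.5
```

drive_tool([
  [[0,0,0],0,-1],
  [[0,0,0],0,-1],
])

```text
clock: 8.15
tool_pos: [475.2, 310.1, 7.5]
eef_rot: [180.0, 0.0, 163.9]
force: [0.3, 0.5, 0.2]
finger_gap: -0.1
```

```bash
python3 look.py 6 jar_tall;python3 - <<'E'
from bench import arm,eyes
from h import *
I=[]
for n,(r,c) in {"scene":((220,340),(180,320)),"side":((100,220),(200,340))}.items():
    p,d=eyes.get_image(n); I.append(cv2.resize(p[r[0]:r[1],c[0]:c[1]],None,fx=2.8,fy=3.2,interpolation=cv2.INTER_CUBIC))
cv2.imwrite("pics/b6.png",np.hstack(I))
E
```

```text
[475.2 310.1   7.5] [180.    0.  163.9] 8.15 [0.3 0.5 0.2] -0.1
jar_tall 0.67 [280. 305. 113. 195.] 8223 [504.6 303.3  20. ]
```

View pics/w6.png

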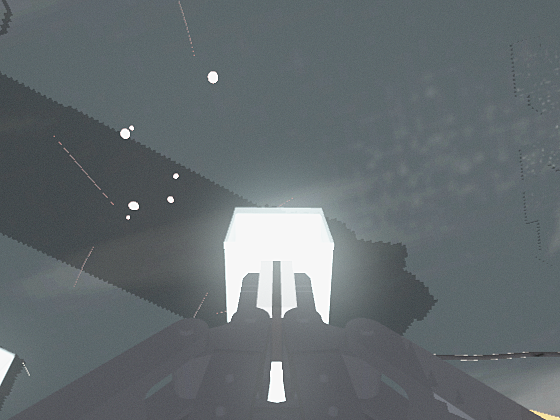

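drive_tool([
  [[0,0,0],0,-0.8],
  [[0,0,0],0,-0.6],
  [[0,0,0],0,-0.5],
  [[0,0,0],0,-0.5],
])

```text
clock: 8.75
tool_pos: [475.0, 310.0, 7.2]
eef_rot: [-180.0, 0.0, 163.9]
force: [-0.8, -0.3, 0.7]
finger_gap: 21.7
```

drive_tool([
  [[0,0,0],0,-0.4],
  [[0,0,0],0,-0.3],
])

```text
clock: 8.95
tool_pos: [475.0, 309.9, 7.2]
eef_rot: [-180.0, 0.0, 163.9]
force: [0.2, -0.4, 0.5]
finger_gap: 29.9
```

Run:
```python
from bench import arm
s=arm.read_state();print({k:np.round(v,2) if 0 else v for k,v in s.items()})
```

```text
{'clock': 8.95, 'joints': array([-17.04138571,  19.29547119, -21.74880707, 105.81708974,
         8.45263276,  56.46124364,  31.48867935]), 'qd': array([ 0.00738729,  0.06848369, -0.01440792, -0.01901288, -0.12168357,
       -0.07872902,  0.04005853]), 'effort': array([ 2.41926828e-04, -4.32685697e+01, -3.46566662e+00, -2.64610702e+01,
        1.14504114e-02,  2.07960038e-03,  8.34998524e-07]), 'tool_pos': array([474.99754162, 309.93587715,   7.18466469]), 'eef_rot': array([-1.79994681e+02,  1.75117462e-03,  1.63856867e+02]), 'force': array([ 0.20731892, -0.38811573,  0.53046171]), 'moment': array([ 0.02774116, -0.01780924, -0.00909593]), 'finger_gap': 29.92027342438169}
```

drive_tool([
  [[0,0,0],0,-0.2],
  [[0,0,0],0,-0.1],
  [[0,0,0],0,-0.1],
])

```text
clock: 9.25
tool_pos: [475.0, 309.9, 7.2]
eef_rot: [-180.0, 0.0, 163.9]
force: [0.2, -1.2, -0.1]
finger_gap: 38.2
```

drive_tool([
  [[0,0,0],0,0],
  [[0,0,0],0,0],
])

```text
clock: 9.45
tool_pos: [475.0, 310.0, 7.2]
eef_rot: [-180.0, 0.0, 163.9]
force: [0.3, -0.4, -0.4]
finger_gap: 42.8
```

drive_tool([
  [[0,0,0],0,0.1],
  [[0,0,0],0,0.1],
])

```text
clock: 9.65
tool_pos: [475.1, 309.9, 7.2]
eef_rot: [180.0, 0.0, 163.9]
force: [0.5, -0.5, -0.1]
finger_gap: 47.1
```

drive_tool([
  [[0,0,0],0,0.2],
  [[0,0,0],0,0.3],
  [[0,0,0],0,0.5],
  [[0,0,0],0,0.5],
])

```text
clock: 10.05
tool_pos: [475.0, 310.0, 7.3]
eef_rot: [180.0, 0.0, 163.9]
force: [-0.2, -0.2, -0.2]
finger_gap: 63.9
```

```bash
python3 look.py 7 jar_tall
```

```text
[475.  310.    7.3] [180.    0.  163.9] 10.05 [-0.2 -0.2 -0.2] 63.9
jar_tall 0.73 [282. 305. 115. 196.] 19127 [505.  304.4  20. ]
```

View pics/w7.png

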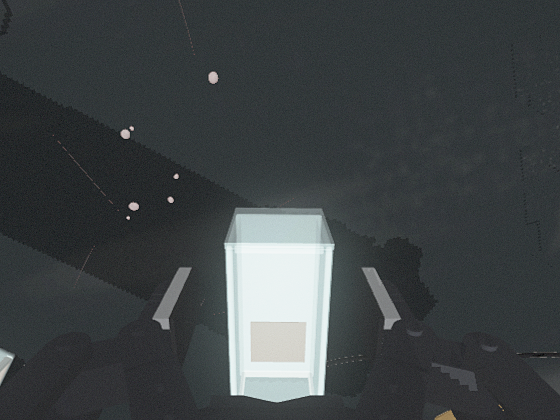

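drive_tool([
  [[0.4,0,0],0,0.3],
  [[0.4,0,0],0,0.2],
  [[0.4,0,0],0,0.1],
  [[0.4,0,0],0,0.05],
  [[0.4,0,0],0,0.0],
  [[0.4,0,0],0,0.0],
], newtons=20)

```text
clock: 10.75
tool_pos: [465.6, 312.7, 7.2]
eef_rot: [180.0, 0.0, 163.8]
force: [0.6, 0.1, -0.2]
finger_gap: 42.8
```

drive_tool([
  [[0,0,0],0,-0.1],
  [[0,0,0],0,-0.1],
])

```text
clock: 10.95
tool_pos: [465.5, 312.7, 7.2]
eef_rot: [-180.0, 0.0, 163.8]
force: [-0.5, -0.5, -0.7]
finger_gap: 38.1
```

```bash
python3 look.py 8 jar_tall;python3 - <<'E'
from bench import arm,eyes
from h import *
I=[]
for n,(r,c) in {"scene":((220,340),(180,320)),"side":((100,220),(200,340))}.items():
    p,d=eyes.get_image(n); I.append(cv2.resize(p[r[0]:r[1],c[0]:c[1]],None,fx=2.8,fy=3.2,interpolation=cv2.INTER_CUBIC))
cv2.imwrite("pics/b8.png",np.hstack(I))
E
```

```text
[465.5 312.7   7.2] [-180.     0.   163.8] 10.95 [-0.5 -0.5 -0.7] 38.1
jar_tall 0.83 [282. 314. 104. 178.] 16202 [500.7 305.7  20. ]
```

View pics/w8.png

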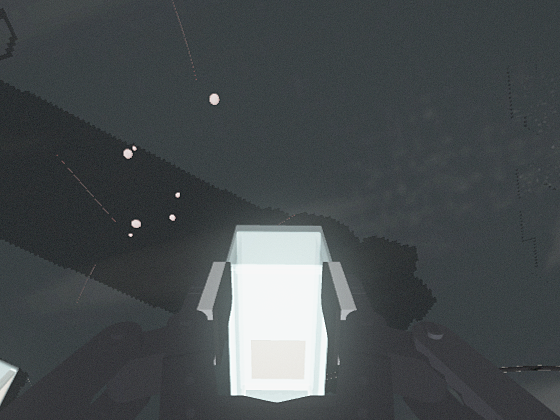

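View pics/b8.png

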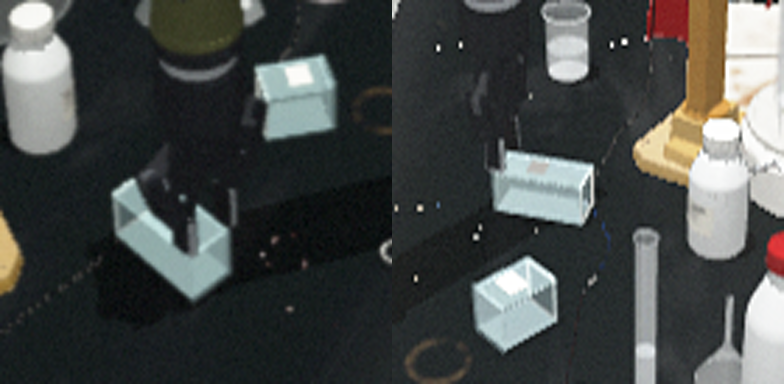

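Run:
```python
from h import *
for t in ("7","1"):
    z=np.load(f"w{t}.npz");d=z["d"];K,W=z["K"],z["W"]
    T=np.linalg.inv(W)
    def w(c,r):
        q=np.linalg.inv(K)@[c,r,1]*d[r,c]*[1,-1,-1]; return (T@np.r_[q,1])[:3]
    rows=range(262,340,6) 
    for r in rows: print(t,r,[int(w(c,r)[2]) for c in (range(152,196,4) if t=="7" else range(104,172,5))])
```

```text
7 262 [0, 0, 0, 0, 0, 1, 0, 0, 0, 0, 0]
7 268 [-1, 1, 1, 0, 0, 0, 0, 56, 58, 56, 57]
7 274 [0, 0, 0, 1, 1, 0, 62, 61, 62, 62, 61]
7 280 [0, 0, 0, 0, 59, 60, 66, 67, 67, 65, 63]
7 286 [0, 0, 64, 63, 64, 71, 71, 71, 71, 70, 64]
7 292 [0, 69, 68, 68, 75, 76, 74, 75, 74, 71, 65]
7 298 [71, 189, 72, 78, 79, 79, 78, 79, 77, 71, 65]
7 304 [76, 76, 82, 82, 81, 83, 83, 80, 76, 72, 67]
7 310 [79, 80, 85, 189, 85, 85, 86, 81, 78, 73, 67]
7 316 [82, 89, 89, 89, 89, 89, 88, 82, 78, 73, 68]
7 322 [93, 93, 90, 90, 91, 91, 88, 83, 79, 74, 69]
7 328 [96, 96, 97, 89, 90, 89, 88, 84, 80, 74, 68]
7 334 [99, 99, 98, 98, 91, 90, 89, 86, 80, 76, 70]
1 262 [1, 0, 0, 0, 0, 0, 0, 1, 0, 0, 0, 0, 0, 0]
1 268 [0, 0, 0, 0, 0, 0, 0, -1, -1, 1, 1, 0, 0, 0]
1 274 [0, 1, 0, 0, 0, 1, 0, 0, 0, 1, 0, 1, 0, 0]
1 280 [11, 13, 1, 0, 0, 1, 1, 0, 251, 251, 251, 251, 248, 0]
1 286 [11, 10, 13, 0, 0, 0, 2, 1, 255, 255, 255, 254, 250, 1]
1 292 [18, 13, 0, 0, 0, 254, 253, 259, 259, 259, 260, 254, 250, 0]
1 298 [1, 14, 0, 0, 257, 256, 263, 263, 264, 263, 261, 256, 249, 245]
1 304 [0, 0, 9, 260, 260, 266, 267, 267, 266, 265, 262, 256, 251, 245]
1 310 [0, 9, 265, 264, 270, 270, 270, 271, 271, 267, 262, 257, 252, 246]
1 316 [0, 268, 267, 267, 274, 274, 274, 273, 272, 267, 263, 257, 253, 246]
1 322 [271, 271, 271, 278, 276, 277, 276, 275, 271, 266, 263, 259, 253, 247]
1 328 [275, 274, 279, 279, 279, 280, 279, 275, 272, 267, 264, 259, 253, 0]
1 334 [284, 282, 283, 282, 282, 281, 280, 275, 273, 270, 264, 260, 255, 0]
```

Run:
```python
from h import *
for t,R in (("6",(255,330,235,325)),("7",(255,330,145,200)),("7",(255,330,355,405)),("8",(255,330,190,232)),("8",(255,330,325,360)),("2",(270,350,100,170)),("2",(270,350,380,445))):
    z=np.load(f"w{t}.npz");d=z["d"];K,W=z["K"],z["W"]
    T=np.linalg.inv(W)
    from bench import eyes
    Tc=np.array(eyes.calibration("wrist")["T_tool_cam"])
    r,c=np.mgrid[R[0]:R[1],R[2]:R[3]];dd=d[r,c].ravel()
    q=(np.c_[c.ravel(),r.ravel(),np.ones(c.size)]@np.linalg.inv(K).T)*dd[:,None]*[1,-1,-1]
    P=q@Tc[:3,:3].T+Tc[:3,3]
    # tool coords; fingers z between -110 and -25
    m=(P[:,2]<-41 if t=="6" else P[:,2]<-44)&(P[:,2]>-75)&(dd>0)&(abs(P[:,0])<20)
    P=P[m]; print(t,len(P),"toolz max",np.percentile(P[:,2],[90,98,99.5,100]).round(1),"x",np.percentile(P[:,0],[1,99]).round(1),"y",np.percentile(P[:,1],[1,99]).round(1))
```

```text
6 2773 toolz max [-48.6 -45.1 -43.7 -42.5] x [ 6.5 11.8] y [-13.3  13.3]
7 1927 toolz max [-51.9 -47.8 -46.6 -45.2] x [-9.4 11.8] y [-45.3 -31.7]
7 1854 toolz max [-52.2 -48.9 -46.9 -45.9] x [-9.3 11.8] y [31.7 45.3]
8 1718 toolz max [-48.7 -45.2 -44.4 -44.2] x [-9.3 11.7] y [-32.2 -19. ]
8 1499 toolz max [-50.3 -46.6 -44.7 -44.1] x [-7.8 11.8] y [19.1 31.6]
2 1864 toolz max [-57.2 -54.1 -53.1 -52. ] x [-10.3  11.8] y [-55.9 -42.3]
2 1889 toolz max [-57.  -53.7 -52.7 -52.3] x [-10.2  11.8] y [42.3 56. ]
```

drive_tool([
  [[-0.4,0,-0.6],0,1],
  [[-0.4,0,-0.6],0,1],
  [[-0.4,0,-0.6],0,1],
  [[-0.4,0,0],0,1],
  [[-0.4,0,0.8],0,1],
  [[-0.4,0,1.4],0,1],
  [[-0.4,0,1.7],0,1],
  [[-0.4,0,1.7],0,1],
], newtons=20)

```text
clock: 11.95
tool_pos: [473.5, 309.2, -37.3]
eef_rot: [-179.9, -0.1, 163.9]
force: [-0.4, -0.5, -0.1]
finger_gap: 85.5
```

drive_tool([
  [[0,0,0],0,0.5],
  [[0,0,0],0,0.3],
  [[0,0,0],0,0.15],
  [[0,0,0],0,0.05],
  [[0,0,0],0,-0.2],
  [[0,0,0],0,-0.2],
])

```text
clock: 12.55
tool_pos: [475.7, 310.4, -34.4]
eef_rot: [179.9, 0.1, 163.9]
force: [-0.7, -0.3, 5.2]
finger_gap: 46.2
```

```bash
python3 look.py 9 jar_tall
```

```text
[475.7 310.4 -34.4] [1.799e+02 1.000e-01 1.639e+02] 12.55 [-0.7 -0.3  5.2] 46.2
jar_tall 0.57 [278. 320. 151. 164.] 21569 [485.4 308.1  20. ]
```

View pics/w9.png

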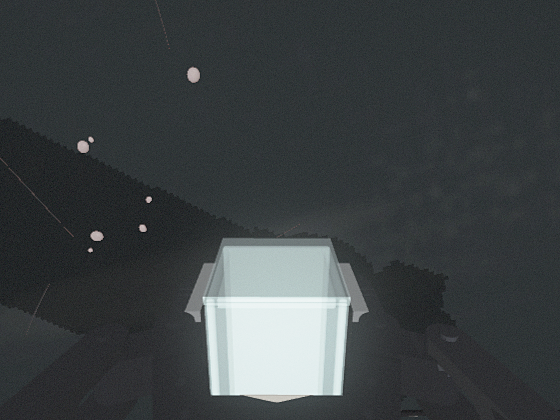

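drive_tool([
  [[-0.17,0,-0.47],0,-0.2],
  [[-0.4,0,-0.92],0,-0.2],
  [[-0.69,0,-1.33],0,-0.2],
  [[-1.02,0,-1.7],0,-0.2],
  [[-1.41,0,-2.02],0,-0.2],
  [[-1.83,0,-2.29],0,-0.2],
  [[-1.83,0,-2.29],0,-0.2],
], newtons=20)

```text
clock: 13.35
tool_pos: [522.0, 296.3, 23.2]
eef_rot: [179.9, 0.2, 163.7]
force: [-0.4, 0.1, -1.4]
finger_gap: 45.9
```

```bash
cat > look2.py <<'E'
import sys
from bench import arm,eyes
from h import *
t=sys.argv[1];I=[]
r0,r1,c0,c1,r2,r3,c2,c3=map(int,sys.argv[2:10])
for n,(r,c) in {"scene":((r0,r1),(c0,c1)),"side":((r2,r3),(c2,c3))}.items():
    p,d=eyes.get_image(n); I.append(cv2.resize(p[r[0]:r[1],c[0]:c[1]],(395,395),interpolation=cv2.INTER_CUBIC))
cv2.imwrite(f"pics/b{t}.png",np.hstack(I))
E
python3 look.py 10 jar_tall; python3 look2.py 10 200 340 170 310 80 220 190 330
```

```text
[522.  296.3  23.2] [179.9   0.2 163.7] 13.35 [-0.4  0.1 -1.4] 45.9
jar_tall 0.58 [277. 319. 153. 164.] 21477 [570.4 282.5  20. ]
```

View pics/b10.png

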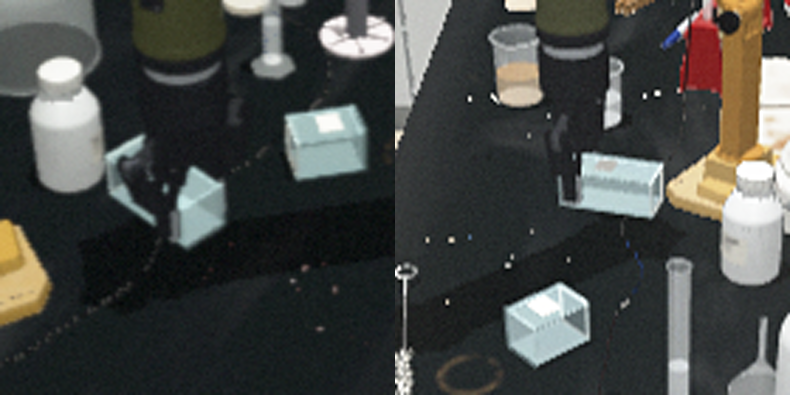

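View pics/w10.png

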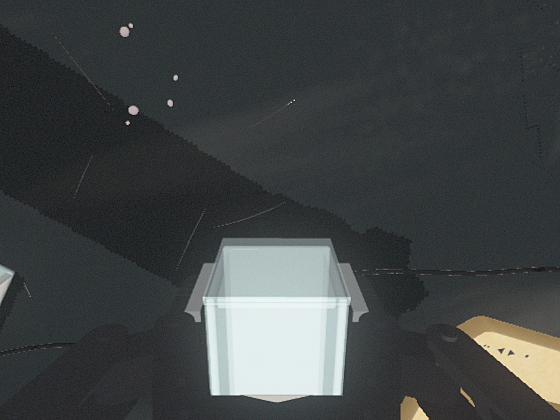

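drive_tool([
  [[0,0,0.8],0,-0.2],
  [[0,0,1.6],0,-0.2],
  [[0,0,2.0],0,-0.2],
  [[0,0,2.15],0,-0.2],
  [[0,0,2.22],0,-0.2],
  [[0,0,2.25],0,-0.2],
  [[0,0,2.25],0,0.2],
  [[0,0,2.25],0,0.3],
], newtons=20)

```text
clock: 14.35
tool_pos: [519.7, 297.7, -33.3]
eef_rot: [179.9, 0.1, 163.9]
force: [-0.3, -0.8, -0.2]
finger_gap: 55.4
```

drive_tool([
  [[0.4,0,-0.4],0,0.3],
  [[0.4,0,-0.4],0,0.2],
  [[0.4,0,-0.4],0,0.12],
  [[0.4,0,-0.4],0,0.07],
  [[0.4,0,-0.4],0,0.07],
])

```text
clock: 14.85
tool_pos: [509.5, 300.5, -23.6]
eef_rot: [180.0, 0.0, 163.9]
force: [-1.6, 0.4, 5.5]
finger_gap: 46.1
```

drive_tool([
  [[0,0,-0.2],0,0.07],
  [[-0.1,0,-0.5],0,0.07],
  [[-0.1,0,-0.5],0,0.07],
])

```text
clock: 15.15
tool_pos: [513.1, 299.3, -10.8]
eef_rot: [179.9, 0.1, 163.8]
force: [0.0, 0.6, -0.3]
finger_gap: 45.6
```

```bash
python3 look.py 11; python3 look2.py 11 200 340 170 310 80 220 190 330
```

```text
[513.1 299.3 -10.8] [1.799e+02 1.000e-01 1.638e+02] 15.15 [ 0.   0.6 -0.3] 45.6
```

View pics/b11.png

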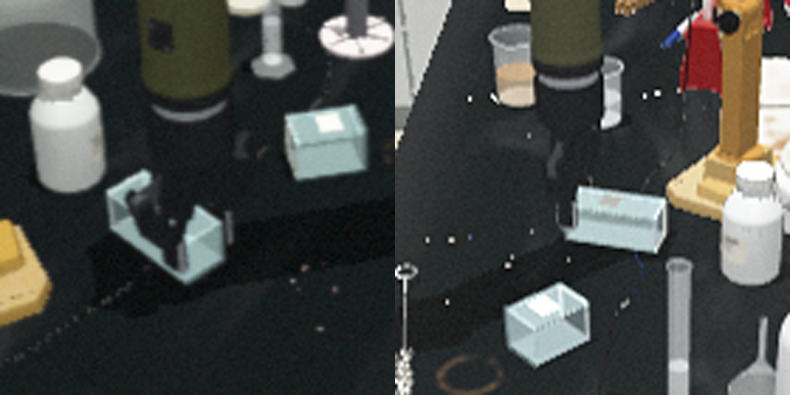

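View pics/w11.png

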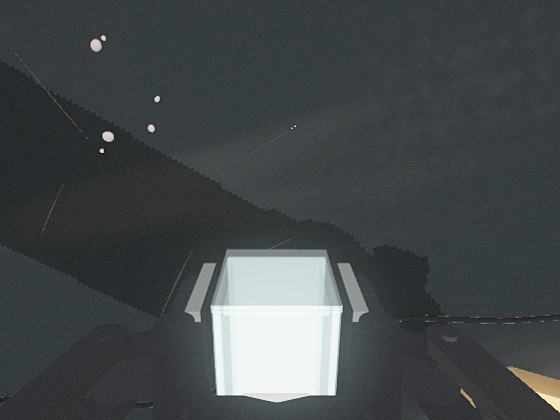

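```bash
cat > prof.py <<'E'
import sys
from h import *
t=sys.argv[1]
z=np.load(f"w{t}.npz");d=z["d"];K,W=z["K"],z["W"];T=np.linalg.inv(W)
yaw=np.radians(float(sys.argv[2]));
o=None
for r in range(int(sys.argv[3]) if len(sys.argv)>3 else 240,415,10):
    c=277;q=np.linalg.inv(K)@[c,r,1]*d[r,c]*[1,-1,-1];P=(T@np.r_[q,1])[:3]
    print(r,np.round(P,0),"along",round(P[0]*np.cos(yaw)+P[1]*np.sin(yaw),1))
E
python3 prof.py 11 -16.2
```

```text
240 [507. 301.   1.] along 402.8
250 [506. 302.  15.] along 401.8
260 [506. 302.  25.] along 401.9
270 [506. 301.  33.] along 402.0
280 [506. 301.  42.] along 401.8
290 [506. 301.  49.] along 402.0
300 [506. 301.  56.] along 402.0
310 [508. 301.  59.] along 403.7
320 [512. 300.  59.] along 408.0
330 [516. 299.  59.] along 411.9
340 [520. 297.  59.] along 416.4
350 [525. 296.  58.] along 421.9
360 [528. 295.  60.] along 424.5
370 [533. 294.  59.] along 430.0
380 [536. 293.  60.] along 433.3
390 [541. 291.  60.] along 438.5
400 [546. 290.  60.] along 443.2
410 [502. 302. 106.] along 398.0
```

drive_tool([
  [[0,0,0.2],0,0.07],
  [[0,0,0.4],0,0.07],
  [[0,0,0.4],0,0.08],
  [[0,0,0.4],0,0.08],
])

```text
clock: 15.7
tool_pos: [511.5, 299.1, -22.2]
eef_rot: [-180.0, -0.0, 163.9]
force: [-0.1, -1.5, -0.0]
finger_gap: 46.0
```

drive_tool([
  [[0,0,-0.2],0,0.08],
  [[0,0,-0.2],0,0.085],
  [[0,0,-0.4],0,0.085],
])

```text
clock: 16.0
tool_pos: [511.7, 299.3, -11.7]
eef_rot: [-180.0, -0.0, 163.9]
force: [-0.2, -0.2, -0.4]
finger_gap: 46.3
```

```bash
python3 look.py 12; python3 prof.py 12 -16.2 300
```

```text
[511.7 299.3 -11.7] [-180.    -0.   163.9] 16.0 [-0.2 -0.2 -0.4] 46.3
300 [510. 300.  46.] along 406.5
310 [515. 299.  46.] along 411.0
320 [519. 298.  47.] along 414.9
330 [523. 296.  47.] along 419.3
340 [528. 295.  47.] along 424.3
350 [533. 293.  45.] along 430.2
360 [536. 292.  47.] along 433.6
370 [541. 291.  47.] along 438.4
380 [547. 289.  46.] along 444.5
390 [552. 288.  46.] along 449.4
400 [557. 287.  47.] along 454.6
410 [501. 302. 105.] along 396.9
```

drive_tool([
  [[0,0,0.4],0,0.1],
  [[0,0,0.4],0,0.08],
  [[0,0,0.4],0,0.08],
  [[0,0,0.3],0,0.08],
  [[0,0,0.2],0,0.08],
  [[0,0,0.1],0,0.08],
  [[0,0,0],0,0.08],
])

```text
clock: 16.75
tool_pos: [511.9, 299.3, -11.3]
eef_rot: [180.0, 0.0, 163.9]
force: [0.5, -0.0, -0.3]
finger_gap: 46.2
```

```bash
python3 look.py 13; python3 prof.py 13 -16.2 300
```

```text
[511.9 299.3 -11.3] [180.    0.  163.9] 16.75 [ 0.5 -0.  -0.3] 46.2
300 [511. 300.  45.] along 407.2
310 [515. 299.  46.] along 411.4
320 [519. 298.  47.] along 415.3
330 [523. 296.  47.] along 419.8
340 [529. 295.  45.] along 426.0
350 [534. 293.  45.] along 430.6
360 [537. 292.  47.] along 434.3
370 [542. 291.  47.] along 439.1
380 [547. 289.  46.] along 444.8
390 [552. 288.  47.] along 449.4
400 [557. 287.  47.] along 454.5
410 [501. 302. 106.] along 397.1
```

drive_tool([
  [[0,0,0.4],0,0.1],
  [[0,0,0.4],0,0.075],
  [[0,0,0.4],0,0.075],
  [[0,0,0.3],0,0.075],
  [[0,0,0.2],0,0.075],
  [[0,0,0.1],0,0.075],
  [[0,0,0],0,0.075],
])

```text
clock: 17.5
tool_pos: [511.9, 299.4, -11.4]
eef_rot: [180.0, 0.0, 163.9]
force: [-0.7, -0.1, -0.4]
finger_gap: 46.1
```

```bash
python3 look.py 14; python3 prof.py 14 -16.2 300
```

```text
[511.9 299.4 -11.4] [180.    0.  163.9] 17.5 [-0.7 -0.1 -0.4] 46.1
300 [505. 302.  55.] along 400.7
310 [507. 301.  59.] along 402.5
320 [511. 300.  58.] along 407.3
330 [516. 298.  57.] along 412.1
340 [520. 297.  57.] along 416.7
350 [525. 296.  56.] along 421.3
360 [530. 294.  55.] along 426.9
370 [535. 293.  54.] along 432.3
380 [540. 291.  54.] along 437.2
390 [545. 290.  54.] along 442.7
400 [551. 288.  53.] along 448.6
410 [502. 302. 105.] along 397.9
```

drive_tool([
  [[-0.13,0,-0.27],0,0.075],
  [[-0.29,0,-0.55],0,0.075],
  [[-0.45,0,-0.78],0,0.075],
  [[-0.62,0,-1.0],0,0.075],
  [[-0.82,0,-1.2],0,0.075],
  [[-1.02,0,-1.4],0,0.075],
  [[-1.24,0,-1.58],0,0.075],
  [[-1.46,0,-1.75],0,0.075],
])

```text
clock: 18.35
tool_pos: [547.3, 289.0, 32.3]
eef_rot: [-180.0, 0.0, 163.9]
force: [-0.5, 0.6, -1.4]
finger_gap: 46.0
```

```bash
python3 look.py 15; python3 prof.py 15 -16.2 280;python3 look2.py 15 200 340 170 310 80 220 190 330
```

```text
[547.3 289.   32.3] [-180.     0.   163.9] 18.35 [-0.5  0.6 -1.4] 46.0
280 [539. 292.  88.] along 435.7
290 [540. 291.  93.] along 437.2
300 [541. 291.  99.] along 437.8
310 [542. 291. 102.] along 439.6
320 [547. 289. 101.] along 444.3
330 [552. 288. 100.] along 449.6
340 [557. 286.  99.] along 454.7
350 [563. 285.  96.] along 461.4
360 [568. 283.  96.] along 466.2
370 [575. 281.  93.] along 473.7
380 [580. 280.  92.] along 479.3
390 [587. 278.  91.] along 485.9
400 [594. 276.  89.] along 493.5
410 [536. 292. 150.] along 433.3
```

View pics/b15.png

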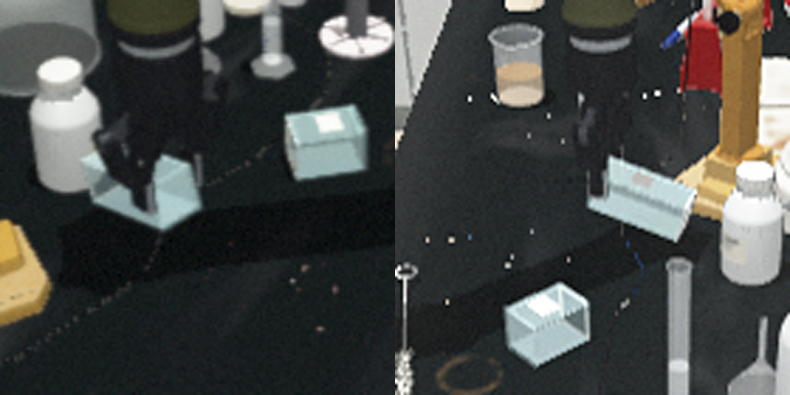

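drive_tool([
  [[0,0,0.4],0,0.075],
  [[0,0,0.8],0,0.075],
  [[0,0,0.9],0,0.075],
  [[0,0,0.9],0,0.076],
  [[0,0,0.8],0,0.0765],
  [[-0.1,0,0.6],0,0.0765],
  [[-0.2,0,0.4],0,0.0765],
  [[-0.3,0,0.2],0,0.0765],
])

```text
clock: 19.3
tool_pos: [554.9, 287.2, 28.1]
eef_rot: [180.0, 0.1, 163.8]
force: [0.6, -0.2, -1.4]
finger_gap: 46.0
```

```bash
python3 look.py 16; python3 prof.py 16 -16.2 290
```

```text
[554.9 287.2  28.1] [1.800e+02 1.000e-01 1.638e+02] 19.3 [ 0.6 -0.2 -1.4] 46.0
290 [548. 289.  89.] along 445.1
300 [550. 289.  91.] along 447.8
310 [552. 288.  95.] along 449.2
320 [554. 287.  97.] along 452.1
330 [562. 285.  93.] along 459.6
340 [570. 283.  87.] along 468.8
350 [580. 280.  80.] along 478.8
360 [591. 277.  73.] along 490.0
370 [602. 274.  67.] along 501.3
380 [618. 269.  56.] along 518.0
390 [633. 265.  46.] along 533.7
400 [685. 250.   0.] along 588.4
410 [544. 290. 145.] along 441.5
```

drive_tool([
  [[-0.2,0,-0.15],0,0.077],
  [[-0.4,0,-0.3],0,0.077],
  [[-0.6,0,-0.42],0,0.077],
  [[-0.8,0,-0.54],0,0.077],
  [[-1.05,0,-0.65],0,0.077],
  [[-1.3,0,-0.75],0,0.077],
  [[-1.6,0,-0.85],0,0.077],
  [[-1.6,0,-0.85],0,0.077],
])

```text
clock: 20.15
tool_pos: [594.2, 275.2, 48.7]
eef_rot: [180.0, 0.1, 163.8]
force: [0.1, 0.6, 0.3]
finger_gap: 45.8
```

```bash
python3 look.py 17; python3 prof.py 17 -16.2 290
```

```text
[594.2 275.2  48.7] [1.800e+02 1.000e-01 1.638e+02] 20.15 [0.1 0.6 0.3] 45.8
290 [586. 278. 111.] along 485.3
300 [590. 277. 111.] along 489.1
310 [592. 276. 113.] along 491.9
320 [595. 275. 115.] along 495.0
330 [683. 250.  -1.] along 586.3
340 [683. 250.  10.] along 586.4
350 [683. 250.  21.] along 585.7
360 [683. 250.  30.] along 586.2
370 [683. 250.  39.] along 586.2
380 [683. 250.  48.] along 586.0
390 [682. 250.  56.] along 585.6
400 [682. 250.  64.] along 585.0
410 [583. 278. 166.] along 482.5
```

View pics/w17.png

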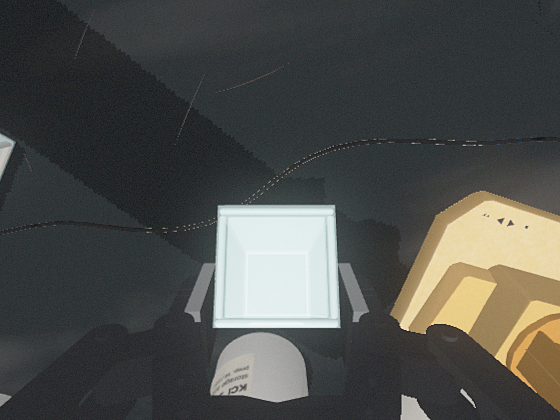

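```bash
python3 look2.py 17 200 340 150 290 80 220 200 340
```

```text
(no output)
```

View pics/b17.png

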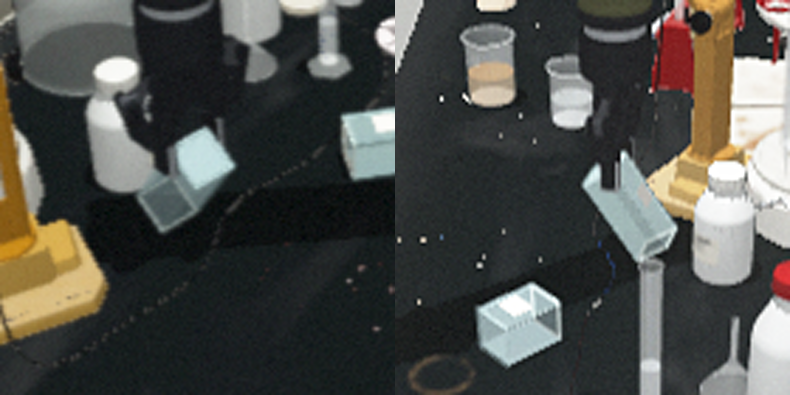

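drive_tool([
  [[-0.2,0,-0.02],0,0.077],
  [[-0.5,0,-0.02],0,0.077],
  [[-0.8,0,0.0],0,0.077],
  [[-1.1,0,0.05],0,0.077],
  [[-1.4,0,0.12],0,0.077],
  [[-1.6,0,0.2],0,0.077],
  [[-1.6,0,0.24],0,0.077],
])

```text
clock: 21.0
tool_pos: [632.1, 264.4, 42.1]
eef_rot: [180.0, 0.1, 163.8]
force: [-0.1, -0.2, 0.8]
finger_gap: 46.0
```

```bash
python3 look.py 18; python3 prof.py 18 -16.2 200;python3 look2.py 18 200 340 150 290 80 220 200 340
```

```text
[632.1 264.4  42.1] [1.800e+02 1.000e-01 1.638e+02] 21.0 [-0.1 -0.2  0.8] 46.0
200 [613. 270.  31.] along 513.4
210 [603. 273.  79.] along 502.5
220 [597. 275. 107.] along 496.4
230 [599. 274. 109.] along 499.2
240 [602. 273. 110.] along 502.3
250 [606. 272. 110.] along 506.1
260 [609. 271. 111.] along 509.1
270 [612. 270. 111.] along 512.8
280 [616. 269. 111.] along 516.5
290 [619. 268. 112.] along 519.9
300 [621. 268. 115.] along 522.0
310 [625. 267. 115.] along 526.1
320 [629. 266. 115.] along 529.6
330 [632. 265. 116.] along 533.4
340 [635. 264. 117.] along 536.6
350 [640. 262. 116.] along 541.1
360 [683. 250.  69.] along 586.6
370 [683. 250.  77.] along 585.8
380 [685. 249.  81.] along 587.9
390 [685. 249.  86.] along 588.7
400 [688. 249.  89.] along 591.2
410 [621. 268. 160.] along 521.4
```

View pics/b18.png

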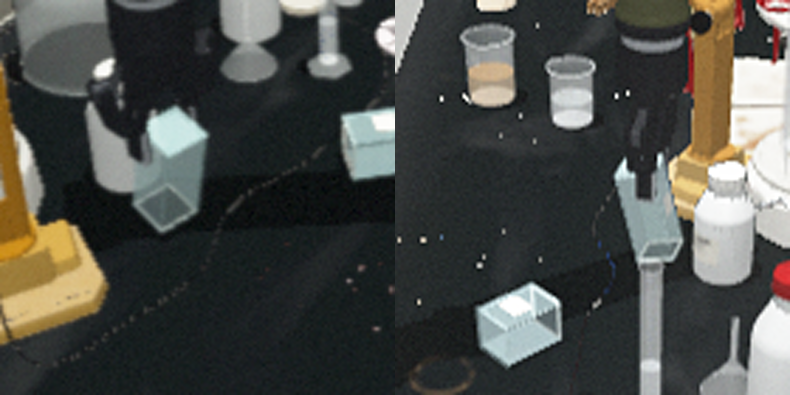

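drive_tool([
  [[-0.2,0,0.03],0,0.077],
  [[-0.4,0,0.07],0,0.077],
  [[-0.6,0,0.12],0,0.077],
  [[-0.8,0,0.18],0,0.077],
  [[-0.85,0,0.22],0,0.077],
  [[-0.85,0,0.24],0,0.077],
  [[-0.85,0,0.24],0,0.077],
])

```text
clock: 21.85
tool_pos: [651.3, 258.9, 36.3]
eef_rot: [-180.0, 0.0, 163.9]
force: [0.4, -0.2, 0.7]
finger_gap: 46.2
```

```bash
python3 look.py 19; python3 prof.py 19 -16.2 190
```

```text
[651.3 258.9  36.3] [-180.     0.   163.9] 21.85 [ 0.4 -0.2  0.7] 46.2
190 [619. 268.  53.] along 519.6
200 [619. 269.  70.] along 519.1
210 [618. 269.  84.] along 518.8
220 [618. 269.  94.] along 518.9
230 [618. 269. 105.] along 518.4
240 [619. 268. 111.] along 519.5
250 [622. 267. 110.] along 523.2
260 [626. 266. 110.] along 526.6
270 [630. 265. 110.] along 530.5
280 [633. 264. 110.] along 533.7
290 [636. 263. 111.] along 537.3
300 [640. 262. 110.] along 541.4
310 [643. 261. 111.] along 545.0
320 [647. 260. 111.] along 548.3
330 [650. 259. 111.] along 552.3
340 [654. 258. 112.] along 556.0
350 [659. 257. 111.] along 561.0
360 [686. 249.  84.] along 588.7
370 [687. 249.  88.] along 590.5
380 [690. 248.  90.] along 593.2
390 [691. 248.  95.] along 594.5
400 [693. 247.  98.] along 596.3
410 [641. 262. 153.] along 542.2
```

drive_tool([
  [[0,0,0],0,0.12],
  [[0,0,0],0,0.3],
  [[0.2,0,0.1],0,0.3],
  [[0.46,0,0.25],0,0.3],
  [[0.46,0,0.4],0,0.3],
  [[0.46,0,0.4],0,0.15],
  [[0.46,0,0.4],0,-0.2],
  [[0.46,0,0.4],0,-0.2],
], newtons=25)

```text
clock: 22.7
tool_pos: [640.4, 261.9, 26.1]
eef_rot: [-180.0, 0.0, 163.8]
force: [0.2, 0.4, -0.6]
finger_gap: 45.6
```

```bash
python3 look.py 20; python3 prof.py 20 -16.2 220 | head -16; python3 look2.py 20 200 340 150 290 80 220 200 340
```

```text
[640.4 261.9  26.1] [-180.     0.   163.8] 22.7 [ 0.2  0.4 -0.6] 45.6
220 [620. 268.  49.] along 520.8
230 [620. 268.  60.] along 521.0
240 [621. 268.  71.] along 521.1
250 [620. 268.  80.] along 521.1
260 [620. 268.  88.] along 521.1
270 [620. 268.  97.] along 520.5
280 [620. 268. 103.] along 520.9
290 [621. 268. 108.] along 521.4
300 [622. 267. 112.] along 522.5
310 [626. 266. 111.] along 526.4
320 [629. 265. 111.] along 530.3
330 [632. 264. 111.] along 533.6
340 [636. 263. 111.] along 537.2
350 [639. 262. 111.] along 540.8
360 [643. 261. 111.] along 544.7
370 [646. 260. 112.] along 548.1
```

View pics/b20.png

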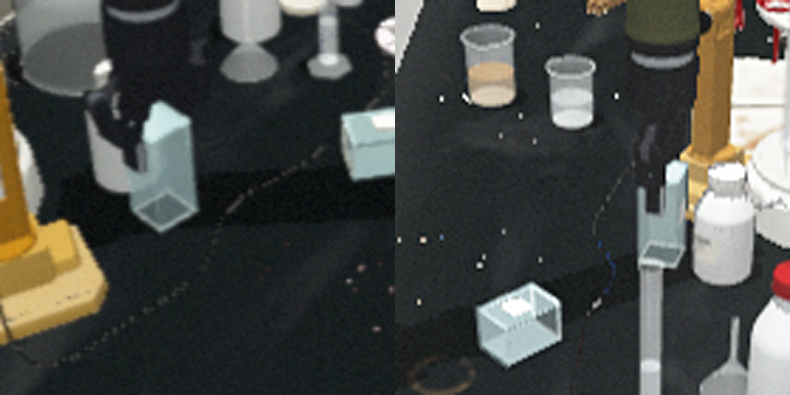

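View pics/w20.png

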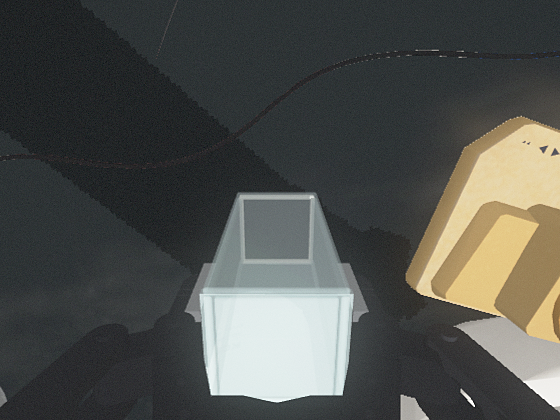

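drive_tool([
  [[0,0,-0.4],0,-0.2],
  [[0,0,-1.4],0,-0.2],
  [[0,0,-3.0],0,-0.2],
  [[0.3,-1.5,-4.6],0,-0.2],
  [[0.6,-3.2,-4.6],0,-0.2],
  [[1.0,-5.0,-4.6],0,-0.2],
  [[1.4,-7.0,-4.6],0,-0.2],
  [[1.7,-8.8,-4.6],0,-0.2],
])

```text
clock: 23.65
tool_pos: [537.3, 60.9, 142.4]
eef_rot: [180.0, 0.1, 163.9]
force: [1.6, -1.4, 0.1]
finger_gap: 45.9
```

drive_tool([
  [[0.3,-1.5,0],0,-0.2],
  [[0.5,-2.6,0],0,-0.2],
  [[0.7,-3.3,0],0,-0.2],
  [[0.7,-3.6,0],0,-0.2],
  [[0.7,-3.6,0],0,-0.2],
  [[0.7,-3.6,0],0,-0.2],
])

```text
clock: 24.25
tool_pos: [497.1, -17.7, 141.7]
eef_rot: [179.9, 0.1, 163.9]
force: [0.7, 0.1, -0.6]
finger_gap: 45.5
```

```bash
python3 look.py 21 stand_tall stand_short stand_used jar_drying
```

```text
[497.1 -17.7 141.7] [1.799e+02 1.000e-01 1.639e+02] 24.25 [ 0.7  0.1 -0.6] 45.5
stand_tall 0.78 [181. 276.  72.  78.] 2755 [ 558.  -125.5   20. ]
stand_short 0.85 [ 38. 228.  75.  83.] 5233 [ 478.5 -229.6   20. ]
```

View pics/w21.png

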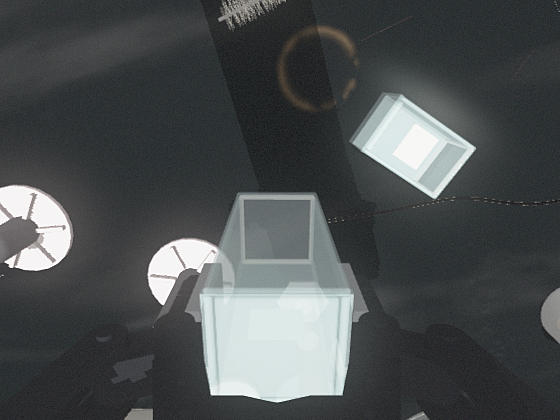

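drive_tool([
  [[-0.5,1,0],0,-0.2],
  [[-0.7,2,0],0,-0.2],
  [[-0.7,2.6,0],0,-0.2],
  [[-0.7,2.6,0],0,-0.2],
  [[-0.7,2.6,0],0,-0.2],
])

```text
clock: 25.0
tool_pos: [530.7, 38.1, 140.9]
eef_rot: [-179.9, -0.0, 163.9]
force: [0.4, -0.8, -0.7]
finger_gap: 45.6
```

```bash
python3 look.py 22 stand_tall
```

```text
[530.7  38.1 140.9] [-179.9   -0.   163.9] 25.0 [ 0.4 -0.8 -0.7] 45.6
stand_tall 0.94 [115. 279. 110. 110.] 7058 [ 576.4 -128.6   20. ]
```

View pics/w22.png

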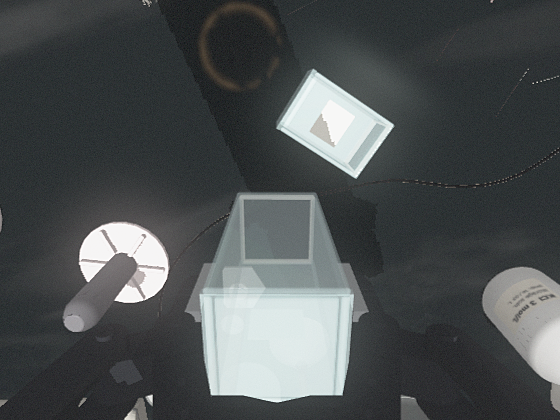

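```bash
cat > peg.py <<'E'
from h import *
def cyl(x,y,r,z):
    a=np.linspace(0,2*np.pi,48,endpoint=False);return np.c_[x+r*np.cos(a),y+r*np.sin(a),np.full(48,z)]
def pegmask(C,x,y,pr,h,zd=10):
    m=hullmask(C,np.vstack([cyl(x,y,42,0),cyl(x,y,42,zd)]))
    P=np.vstack([cyl(x,y,pr,5)]+[cyl(x,y,pr*np.cos(t),h-pr+pr*np.sin(t)) for t in np.linspace(0,1.57,6)])
    return m|hullmask(C,P)
def fitpeg(V,x0,pr,h,zd=10):
    def f(p):
        s=0
        for C,m in V:
            q=pegmask(C,*p,pr,h,zd);s+=1-(q&m).sum()/(q|m).sum()
        return s/len(V)
    b=minimize(f,x0,method="Nelder-Mead",options=dict(initial_simplex=[x0,[x0[0]+8,x0[1]],[x0[0],x0[1]+8]],xatol=.05,fatol=1e-4))
    return b.x.round(1),round(b.fun,3)
E
python3 - <<'E'
from peg import *
z=np.load("w22.npz");C=(z["K"],z["W"]);sd=np.load("side_m.npz");sc=np.load("scene_m.npz")
for zd in (6,10): print(fitpeg([(C,z["stand_tall"])],[572,-135],13,97,zd),fitpeg([(cam("side"),sd["stand_tall"]),(cam("scene"),sc["stand_tall"])],[572,-135],13,97,zd))
p=z["p"];g=p.min(2);m=(g>150).astype(np.uint8);n,l,st,c=cv2.connectedComponentsWithStats(m[200:320,60:180])
i=1+np.argmax(st[1:,4]);ys,xs=np.where(l==i);hull=cv2.convexHull(np.c_[xs+60,ys+200].astype(np.int32))[:,0]
e=cv2.fitEllipse(hull.astype(np.float32));print("ell",e)
for zd in (4,8,12):
    Q=ray(C,hull,zd)[:,:2];A=np.c_[2*Q,np.ones(len(Q))];s=np.linalg.lstsq(A,(Q**2).sum(1),rcond=None)[0];print(zd,s[:2].round(1),np.sqrt(s[2]+s[0]**2+s[1]**2).round(1))
print("tip",ray(C,[[73,323]],92))
print("rim",ray(C,[[243,195],[314,195],[311,262],[243,262]],115).round(1))
z1=np.load("w21.npz");C1=(z1["K"],z1["W"])
print("short",fitpeg([(C1,z1["stand_short"])],[478,-245],14,57),fitpeg([(cam("side"),sd["stand_short"]),(cam("scene"),sc["stand_short"])],[475,-250],14,57))
E
```

```text
(array([ 570.8, -124.4]), np.float64(0.054)) (array([ 569.4, -125.2]), np.float64(0.096))
(array([ 570.2, -124.2]), np.float64(0.078)) (array([ 569.5, -125.4]), np.float64(0.119))
ell ((123.56288146972656, 261.88580322265625), (78.72106170654297, 91.20723724365234), 113.2386703491211)
4 [ 569.8 -124.2] 42.3
8 [ 568.3 -121.8] 41.8
12 [ 566.9 -119.5] 41.2
tip [[ 572.1073437  -128.11536096   92.        ]]
rim [[507.6  24.5 115. ]
 [519.1  64.2 115. ]
 [560.5  51.8 115. ]
 [548.8  11.3 115. ]]
short (array([ 478.8, -254.6]), np.float64(0.045)) (array([ 478.8, -252.6]), np.float64(0.26))
```

drive_tool([
  [[0,-1.2,0],0,-0.2],
  [[-0.1,-2.7,0],0,-0.2],
  [[-0.1,-4.06,0],0,-0.2],
  [[-1.0,-4.6,0],0,-0.2],
  [[-2.1,-5.2,0],0,-0.2],
  [[-3.0,-5.7,0],0,-0.2],
  [[-3.23,-5.84,0],0,-0.2],
  [[-3.23,-5.84,0],0,-0.2],
])

```text
clock: 25.9
tool_pos: [567.7, -125.6, 141.0]
eef_rot: [-180.0, -0.0, 163.7]
force: [0.8, -0.7, -0.3]
finger_gap: 45.8
```

drive_tool([
  [[0,0,0],0,-0.2],
  [[0,0,0],0,-0.2],
])

```text
clock: 26.1
tool_pos: [567.5, -122.8, 141.3]
eef_rot: [180.0, -0.0, 163.9]
force: [-1.0, 0.4, -2.0]
finger_gap: 45.7
```

```bash
python3 look.py 23;python3 look2.py 23 130 270 220 360 150 290 200 340
```

```text
[ 567.5 -122.8  141.3] [180.   -0.  163.9] 26.1 [-1.   0.4 -2. ] 45.7
```

View pics/w23.png

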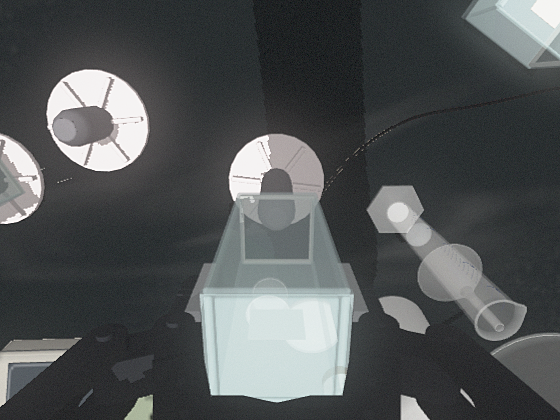

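View pics/b23.png

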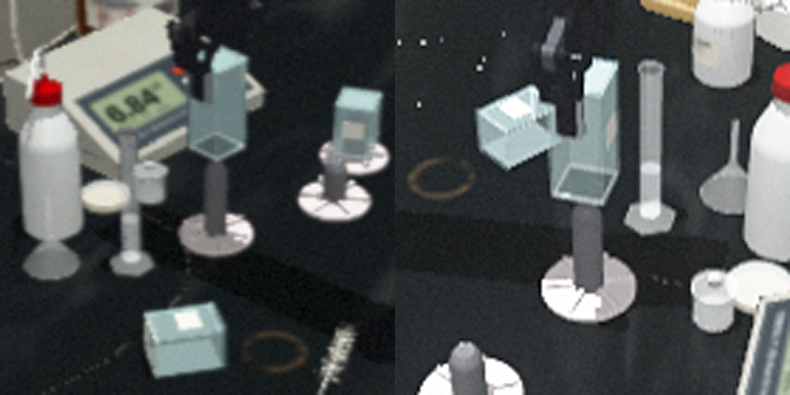

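Run:
```python
from peg import *
z=np.load("w23.npz");C=(z["K"],z["W"]);p=z["p"]
cv2.imwrite("pics/z23.png",cv2.resize(p[120:300,200:350],None,fx=4,fy=3.3,interpolation=cv2.INTER_CUBIC))
print(proj(C,[[570.2,-125,97],[570.2,-125,10]]).round(1), proj(C,cyl(570.2,-125,13,84)).round(0)[[0,12,24,36]].tolist())
c=np.array([567.5+2.7,-122.8-.3]);R=np.array([[-.96,.279],[.279,.96]])
for w in(23,20): print(w,proj(C,[np.r_[c+R.T@[a*w,b*w],115] for a,b in((1,-1),(1,1),(-1,1),(-1,-1))]).round(1).tolist())
from bench import arm;print(arm.read_state()["tool_pos"])
```

```text
[[274.3 218.8]
 [274.7 184. ]] [[280.0, 229.0], [293.0, 207.0], [269.0, 195.0], [256.0, 217.0]]
23 [[237.8, 191.5], [316.9, 191.7], [314.1, 263.0], [240.0, 262.8]]
20 [[243.1, 196.5], [311.5, 196.7], [309.4, 258.6], [244.7, 258.5]]
[ 567.93142317 -123.26751944  141.47592762]
```

View pics/z23.png

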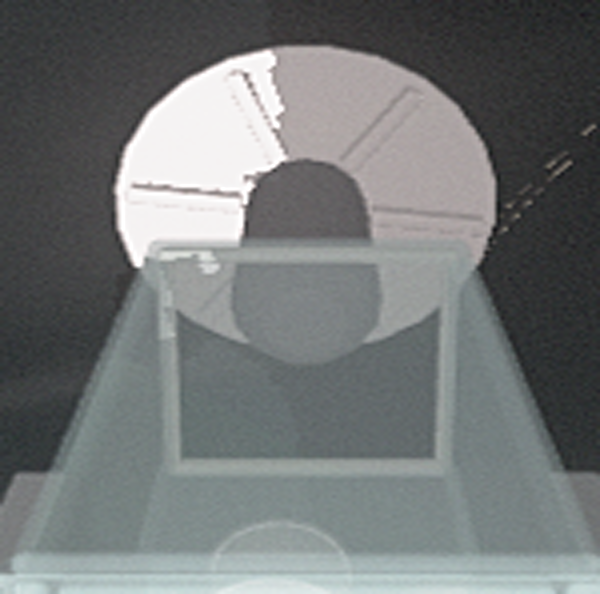

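drive_tool([
  [[0,0,0.4],0,-0.2],
  [[0,0,0.9],0,-0.2],
  [[0,0,1.5],0,-0.2],
  [[0,0,2.1],0,-0.2],
  [[0,0,2.7],0,-0.2],
  [[0,0,3.3],0,-0.2],
  [[0,0,3.7],0,-0.2],
  [[0,0,3.8],0,-0.2],
])

```text
clock: 27.05
tool_pos: [567.1, -123.9, 44.3]
eef_rot: [-180.0, -0.2, 163.9]
force: [-0.4, 0.6, -1.3]
finger_gap: 46.0
```

drive_tool([
  [[0,0,0.06],0,-0.2],
  [[0,0,0.12],0,-0.2],
  [[0,0,0.17],0,-0.2],
  [[0,0,0.21],0,-0.2],
  [[0,0,0.25],0,-0.2],
])

```text
clock: 27.55
tool_pos: [568.5, -124.1, 40.3]
eef_rot: [180.0, 0.0, 163.9]
force: [0.4, 0.4, -0.4]
finger_gap: 45.9
```

drive_tool([
  [[0,0,0.04],0,-0.2],
  [[0,0,0.07],0,-0.2],
  [[0,0,0.1],0,-0.2],
  [[0,0,0.1],0,-0.2],
])

```text
clock: 27.95
tool_pos: [568.3, -124.1, 37.6]
eef_rot: [-180.0, 0.0, 163.9]
force: [0.2, -0.1, -0.8]
finger_gap: 45.6
```

```bash
python3 look.py 24; python3 prof.py 24 -16.2 260;python3 look2.py 24 130 270 220 360 150 290 200 340
```

```text
[ 568.3 -124.1   37.6] [-180.     0.   163.9] 27.95 [ 0.2 -0.1 -0.8] 45.6
260 [ 548. -118.  101.] along 558.9
270 [ 548. -118.  109.] along 558.8
280 [ 548. -118.  115.] along 559.2
290 [ 548. -118.  120.] along 559.6
300 [ 550. -119.  122.] along 561.6
310 [ 554. -120.  122.] along 565.1
320 [ 557. -121.  122.] along 568.9
330 [ 560. -122.  122.] along 572.1
340 [ 564. -123.  122.] along 576.2
350 [ 568. -124.  121.] along 580.4
360 [ 571. -125.  123.] along 583.3
370 [ 575. -126.  122.] along 587.4
380 [ 579. -127.  123.] along 591.2
390 [ 582. -128.  123.] along 594.9
400 [ 587. -129.  122.] along 600.2
410 [ 556. -121.  156.] along 568.0
```

View pics/b24.png

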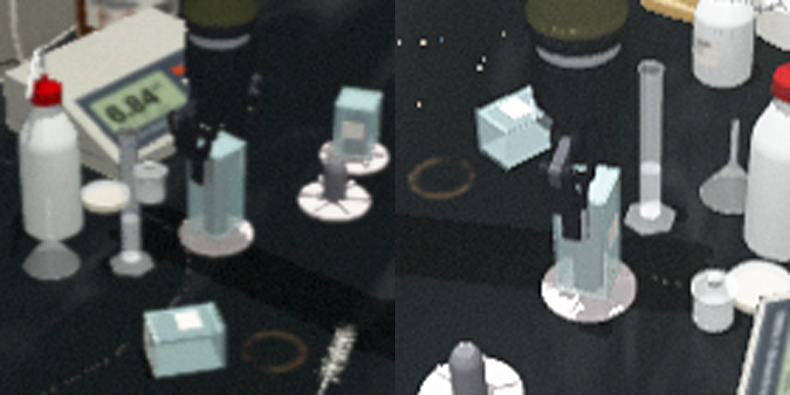

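drive_tool([
  [[0,0,0.02],0,-0.2],
  [[0,0,0.04],0,-0.2],
  [[0,0,0.04],0,-0.2],
])

```text
clock: 28.4
tool_pos: [568.4, -124.1, 37.5]
eef_rot: [-180.0, 0.0, 163.9]
force: [-3.0, 0.5, 5.2]
finger_gap: 45.6
```

drive_tool([
  [[0,0,0.02],0,-0.2],
  [[0,0,0.03],0,-0.2],
  [[0,0,0.03],0,-0.2],
])

```text
clock: 28.7
tool_pos: [568.5, -124.1, 37.4]
eef_rot: [-180.0, 0.0, 163.9]
force: [-4.1, -0.1, 9.2]
finger_gap: 45.8
```

drive_tool([
  [[0,0,-0.04],0,-0.2],
  [[0,0,-0.05],0,0.07],
  [[0,0,-0.05],0,0.09],
  [[0,0,-0.05],0,0.15],
  [[0,0,-0.05],0,0.4],
  [[0,0,-0.05],0,0.5],
  [[0,0,-0.8],0,0.5],
  [[0,0,-2.2],0,0.5],
])

```text
clock: 29.5
tool_pos: [565.7, -123.6, 88.3]
eef_rot: [-180.0, -0.4, 163.9]
force: [0.0, -0.2, -0.5]
finger_gap: 64.4
```

drive_tool([
  [[0,0,-1.5],0,0.6],
  [[1,0,-2.8],0,0.6],
  [[2.5,0,-2.8],0,0.6],
  [[3.0,0.5,-2.8],0,1],
  [[3.0,0.5,-2.8],0,1],
])

```text
clock: 30.0
tool_pos: [499.0, -88.8, 160.9]
eef_rot: [180.0, 0.0, 164.0]
force: [0.1, 0.2, -0.3]
finger_gap: 85.5
```

```bash
python3 look.py 25 jar_tall jar_short;python3 look2.py 25 130 270 220 360 150 290 200 340
```

```text
[499.  -88.8 160.9] [180.   0. 164.] 30.0 [ 0.1  0.2 -0.3] 85.5
jar_tall 0.79 [257. 293.  76. 120.] 7286 [ 606.4 -139.6   20. ]
jar_short 0.92 [489. 118. 131. 104.] 8056 [499.   98.7  20. ]
```

View pics/b25.png

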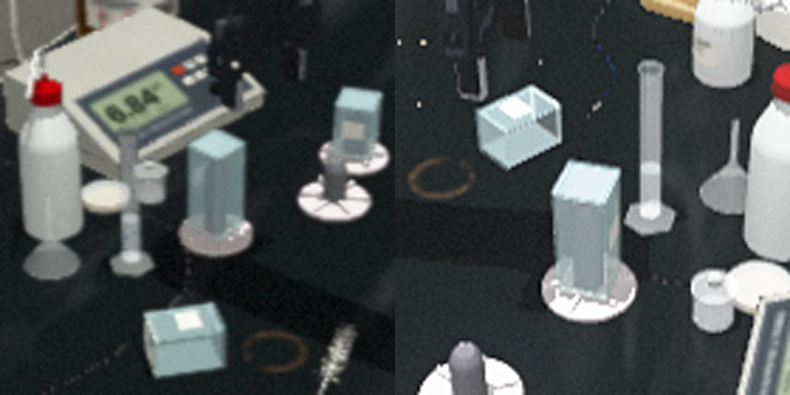

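View pics/w25.png

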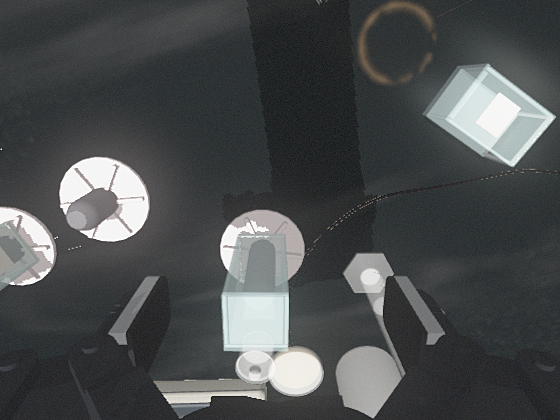

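Run:
```python
from peg import *
from bench import eyes
z=np.load("w25.npz");C=(z["K"],z["W"])
print(fit([(C,z["jar_short"])],lambda p:box(72,48,*p),[494,92.5,41.5]))
k=eyes.outline_of("wrist","stand_short")
for q in k[:2]: print(q["score"],q["box"],fitpeg([(C,q["pixels"])],[478,-254],14,57))
for q in eyes.outline_of("wrist","jar_drying")[:2]: print("dry",q["score"],q["box"],ray(C,q["box"][:2],60))
p=z["p"];g=p.min(2);m=(g>140).astype(np.uint8);n,l,st,c=cv2.connectedComponentsWithStats(m[150:250,50:155])
i=1+np.argmax(st[1:,4]);ys,xs=np.where(l==i);hull=cv2.convexHull(np.c_[xs+50,ys+150].astype(np.int32))[:,0]
Q=ray(C,hull,5)[:,:2];A=np.c_[2*Q,np.ones(len(Q))];s=np.linalg.lstsq(A,(Q**2).sum(1),rcond=None)[0];print(s[:2].round(1),np.sqrt(s[2]+s[0]**2+s[1]**2).round(1))
s=np.load("w23.npz");
```

```text
(array([494.08540207,  93.15227191,  41.6451722 ]), np.float64(0.01805979255643686))
0.64 [107.1, 199.5, 90.4, 82.6] (array([ 480. , -252.4]), np.float64(0.093))
dry 0.58 [19.2, 255.8, 38.5, 69.3] [[ 494.75769619 -311.19219288   60.        ]]
[ 478.9 -253.5] 42.5
```

drive_tool([
  [[0.6,1.3,0],-1.4,1],
  [[1.2,2.8,0],-2.8,1],
  [[1.8,4.2,0],-4.2,1],
  [[2.4,5.4,0],-5.6,1],
  [[2.84,5.92,0],-7.0,1],
  [[2.84,5.92,0],-8.4,1],
  [[2.84,5.92,1.0],-9.6,1],
  [[2.84,5.92,2.0],-9.6,1],
])

```text
clock: 31.15
tool_pos: [473.8, 70.9, 110.7]
eef_rot: [-179.9, 0.1, -138.4]
force: [1.4, 0.6, -0.6]
finger_gap: 85.8
```

drive_tool([
  [[0,0,0],0,1],
  [[0,0,0],0,1],
  [[0,0,0],0,1],
])

```text
clock: 31.45
tool_pos: [473.8, 70.8, 112.0]
eef_rot: [-179.9, 0.1, -138.6]
force: [0.5, 0.9, -0.0]
finger_gap: 85.7
```

```bash
python3 look.py 26 jar_short;python3 - <<'E'
from h import *
z=np.load("w26.npz");C=(z["K"],z["W"])
print(fit([(C,z["jar_short"])],lambda p:box(72,48,*p),[494,92.5,41.5]))
from bench import arm;print(arm.read_state()["joints"].round(1))
E
```

```text
[473.8  70.8 112. ] [-1.799e+02  1.000e-01 -1.386e+02] 31.45 [ 0.5  0.9 -0. ] 85.7
jar_short 0.8 [282. 235.  68. 107.] 7164 [497.   97.1  20. ]
jar_short 0.19 [ 51. 267. 102. 105.] 4456 [643.2 -25.6  20. ]
(array([493.8690888 ,  93.39471014,  41.48511737]), np.float64(0.03241491085899517))
[  5.9   1.6 -17.8 112.2   0.5  66.2 119.4]
```

View pics/w26.png

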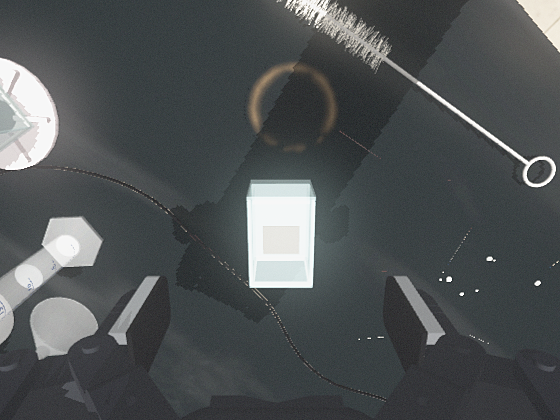

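drive_tool([
  [[0,0.14,1.2],0,1],
  [[0,0.14,2.6],0,1],
  [[0,0.14,3.8],0,1],
  [[0,0.14,4.6],0,1],
  [[0,0.14,4.9],0,0.7],
  [[0,0.14,4.95],0,0.4],
  [[0,0.14,4.95],0,0.25],
  [[0,0.14,4.95],0,0.17],
], newtons=20)

```text
clock: 32.35
tool_pos: [471.7, 73.5, -11.6]
eef_rot: [-179.9, 0.1, -138.6]
force: [0.2, -0.0, -0.2]
finger_gap: 50.2
```

drive_tool([
  [[0,0,0],0,0.14],
  [[0,0,0],0,0.122],
  [[0,0,0],0,0.122],
  [[0,0,-0.1],0,0.122],
  [[0,0,-0.2],0,0.122],
  [[0,0,-0.3],0,0.122],
  [[-0.1,0,-0.4],0,0.122],
])

```text
clock: 33.05
tool_pos: [471.6, 74.8, -3.2]
eef_rot: [180.0, -0.1, -138.6]
force: [0.2, -0.1, -1.6]
finger_gap: 47.5
```

```bash
python3 look.py 27; python3 prof.py 27 41.5 260
```

```text
[471.6  74.8  -3.2] [ 1.800e+02 -1.000e-01 -1.386e+02] 33.05 [ 0.2 -0.1 -1.6] 47.5
260 [467.  71.  30.] along 396.7
270 [467.  71.  38.] along 397.1
280 [467.  71.  47.] along 396.7
290 [467.  71.  55.] along 396.5
300 [469.  73.  57.] along 399.6
310 [472.  76.  57.] along 404.3
320 [476.  79.  56.] along 409.1
330 [479.  82.  57.] along 413.0
340 [482.  85.  57.] along 417.6
350 [486.  88.  58.] along 421.9
360 [490.  92.  56.] along 427.8
370 [493.  94.  57.] along 431.9
380 [497.  98.  57.] along 437.0
390 [502. 102.  56.] along 443.4
400 [505. 105.  57.] along 448.0
410 [464.  68. 113.] along 392.5
```

drive_tool([
  [[0,0,0.15],0,0.122],
  [[0,0,0.25],0,0.122],
  [[0,0,0.25],0,0.1235],
  [[0,0,0.15],0,0.124],
  [[0,0,0.05],0,0.124],
  [[0,0,-0.05],0,0.124],
  [[-0.1,0,-0.15],0,0.124],
])

```text
clock: 33.8
tool_pos: [474.1, 76.4, 1.1]
eef_rot: [-180.0, -0.0, -138.6]
force: [-0.7, -0.5, 0.2]
finger_gap: 47.9
```

```bash
python3 look.py 28; python3 prof.py 28 41.5 280
```

```text
[474.1  76.4   1.1] [-180.    -0.  -138.6] 33.8 [-0.7 -0.5  0.2] 47.9
280 [470.  74.  49.] along 400.9
290 [474.  77.  49.] along 405.5
300 [477.  80.  49.] along 410.2
310 [481.  83.  50.] along 414.7
320 [485.  87.  48.] along 420.7
330 [488.  90.  49.] along 425.2
340 [492.  93.  49.] along 429.8
350 [495.  96.  50.] along 434.7
360 [500. 100.  48.] along 441.2
370 [505. 104.  48.] along 446.8
380 [509. 108.  49.] along 452.1
390 [513. 111.  49.] along 457.7
400 [518. 116.  48.] along 464.1
410 [465.  69. 118.] along 394.6
```

drive_tool([
  [[0,0,0.25],0,0.16],
  [[0.12,0,0.5],0,0.16],
  [[0.12,0,0.52],0,0.123],
  [[0.12,0,0.52],0,0.123],
  [[0.12,0,0.42],0,0.123],
  [[0.1,0,0.32],0,0.123],
  [[0.05,0,0.22],0,0.123],
  [[0,0,0.12],0,0.123],
])

```text
clock: 34.65
tool_pos: [474.3, 76.8, -1.9]
eef_rot: [-180.0, 0.0, -138.5]
force: [0.2, 0.4, -0.4]
finger_gap: 48.0
```

```bash
python3 look.py 29; python3 prof.py 29 41.5 280
```

```text
[474.3  76.8  -1.9] [-180.     0.  -138.5] 34.65 [ 0.2  0.4 -0.4] 48.0
280 [470.  74.  47.] along 400.8
290 [470.  74.  54.] along 401.1
300 [471.  74.  60.] along 402.1
310 [474.  77.  60.] along 406.3
320 [478.  80.  59.] along 411.1
330 [481.  83.  60.] along 415.4
340 [484.  86.  60.] along 419.9
350 [488.  89.  60.] along 424.3
360 [491.  92.  61.] along 428.4
370 [494.  95.  61.] along 432.9
380 [498.  98.  61.] along 438.2
390 [502. 102.  60.] along 443.8
400 [506. 106.  60.] along 449.2
410 [466.  70. 115.] along 395.5
```

drive_tool([
  [[0,0,0.2],0,0.123],
  [[0,0,0.35],0,0.123],
  [[0,0,0.35],0,0.1233],
  [[0,0,0.35],0,0.1236],
  [[0,0,0.35],0,0.1236],
  [[0,0,0.25],0,0.1236],
  [[0,0,0.15],0,0.1236],
  [[-0.05,0,0.05],0,0.1236],
])

```text
clock: 35.5
tool_pos: [475.2, 77.4, -3.1]
eef_rot: [-180.0, 0.0, -138.6]
force: [0.8, 0.4, -1.0]
finger_gap: 47.7
```

```bash
python3 look.py 30; python3 prof.py 30 41.5 280
```

```text
[475.2  77.4  -3.1] [-180.     0.  -138.6] 35.5 [ 0.8  0.4 -1. ] 47.7
280 [471.  74.  46.] along 402.1
290 [471.  74.  54.] along 401.5
300 [472.  75.  59.] along 403.0
310 [475.  77.  59.] along 406.8
320 [478.  81.  59.] along 411.6
330 [481.  83.  60.] along 415.5
340 [485.  87.  59.] along 420.8
350 [489.  90.  58.] along 425.8
360 [492.  93.  59.] along 430.2
370 [495.  96.  59.] along 434.4
380 [500. 100.  58.] along 440.3
390 [502. 102.  60.] along 443.9
400 [508. 107.  58.] along 450.8
410 [467.  71. 114.] along 396.4
```

drive_tool([
  [[0,0,0.2],0,0.1236],
  [[0,0,0.4],0,0.1236],
  [[0,0,0.42],0,0.16],
  [[0.22,0,0.02],0,0.16],
  [[0.22,0,0.02],0,0.14],
  [[0.22,0,0.02],0,0.122],
  [[0.22,0,0.02],0,0.122],
])

```text
clock: 36.25
tool_pos: [471.4, 73.7, -3.4]
eef_rot: [-179.9, 0.0, -138.6]
force: [-0.1, -0.6, 3.6]
finger_gap: 47.9
```

drive_tool([
  [[0,0,-0.1],0,0.122],
  [[0,0,-0.2],0,0.122],
  [[-0.05,0,-0.3],0,0.122],
  [[-0.1,0,-0.4],0,0.122],
])

```text
clock: 36.65
tool_pos: [472.8, 75.6, 6.0]
eef_rot: [180.0, -0.0, -138.5]
force: [0.5, 0.3, -1.7]
finger_gap: 48.0
```

```bash
python3 look.py 31; python3 prof.py 31 41.5 260
```

```text
[472.8  75.6   6. ] [ 180.    -0.  -138.5] 36.65 [ 0.5  0.3 -1.7] 48.0
260 [470.  74.  32.] along 401.5
270 [471.  75.  40.] along 402.4
280 [472.  75.  47.] along 403.4
290 [473.  76.  54.] along 404.3
300 [474.  78.  57.] along 406.8
310 [478.  81.  58.] along 411.2
320 [482.  84.  56.] along 417.0
330 [486.  88.  55.] along 422.6
340 [491.  92.  54.] along 428.4
350 [495.  96.  54.] along 433.8
360 [499.  99.  54.] along 439.4
370 [503. 103.  53.] along 445.5
380 [509. 108.  51.] along 452.8
390 [514. 113.  50.] along 459.4
400 [520. 118.  48.] along 467.2
410 [465.  69. 122.] along 394.1
```

drive_tool([
  [[-0.14,0,-0.14],0,0.122],
  [[-0.28,0,-0.28],0,0.122],
  [[-0.5,0,-0.45],0,0.122],
  [[-0.72,0,-0.61],0,0.122],
  [[-0.97,0,-0.74],0,0.122],
  [[-1.22,0,-0.86],0,0.122],
  [[-1.22,0,-0.86],0,0.122],
])

```text
clock: 37.4
tool_pos: [496.9, 96.7, 28.2]
eef_rot: [-180.0, 0.1, -138.5]
force: [-0.2, -0.4, 1.0]
finger_gap: 48.4
```

```bash
python3 look.py 32; python3 prof.py 32 41.5 250
```

```text
[496.9  96.7  28.2] [-1.800e+02  1.000e-01 -1.385e+02] 37.4 [-0.2 -0.4  1. ] 48.4
250 [488.  90.  62.] along 424.9
260 [490.  92.  65.] along 428.0
270 [492.  93.  69.] along 430.5
280 [494.  95.  73.] along 433.1
290 [496.  97.  76.] along 436.1
300 [498.  98.  80.] along 438.2
310 [504. 104.  75.] along 446.3
320 [511. 110.  69.] along 455.7
330 [519. 117.  61.] along 466.6
340 [529. 126.  52.] along 480.0
350 [541. 136.  40.] along 495.5
360 [570. 162.   4.] along 533.9
370 [578. 169.   1.] along 545.0
380 [585. 175.  -0.] along 554.3
390 [592. 181.  -0.] along 563.2
400 [598. 187.   0.] along 571.8
410 [488.  90. 145.] along 425.2
```

drive_tool([
  [[-0.27,0,-0.09],0,0.122],
  [[-0.54,0,-0.16],0,0.122],
  [[-0.8,0,-0.2],0,0.122],
  [[-1.09,0,-0.23],0,0.122],
  [[-1.37,0,-0.22],0,0.122],
  [[-1.65,0,-0.2],0,0.122],
  [[-1.9,0,-0.15],0,0.122],
  [[-2.1,0,-0.1],0,0.122],
])

```text
clock: 38.25
tool_pos: [535.7, 131.1, 30.0]
eef_rot: [-180.0, 0.0, -138.5]
force: [0.4, -0.2, 1.2]
finger_gap: 48.2
```

```bash
python3 look.py 33; python3 prof.py 33 41.5 190;python3 look2.py 33 170 310 200 340 120 260 200 340
```

```text
[535.7 131.1  30. ] [-180.     0.  -138.5] 38.25 [ 0.4 -0.2  1.2] 48.2
190 [520. 118.   1.] along 467.4
200 [508. 108.  70.] along 452.0
210 [511. 110.  72.] along 455.6
220 [514. 113.  72.] along 459.5
230 [517. 115.  74.] along 463.3
240 [520. 117.  75.] along 466.9
250 [523. 120.  75.] along 471.3
260 [526. 123.  77.] along 475.0
270 [528. 125.  79.] along 478.5
280 [531. 128.  79.] along 482.7
290 [534. 130.  80.] along 486.6
300 [538. 133.  81.] along 491.1
310 [540. 135.  84.] along 493.7
320 [588. 178.  -0.] along 558.0
330 [592. 182.   2.] along 564.5
340 [599. 188.   1.] along 573.3
350 [606. 194.  -1.] along 582.6
360 [612. 200.  -0.] along 590.6
370 [618. 205.  -0.] along 599.2
380 [625. 211.  -0.] along 607.8
390 [632. 217.  -0.] along 616.9
400 [638. 222.   1.] along 625.0
410 [527. 124. 147.] along 477.1
```

View pics/b33.png

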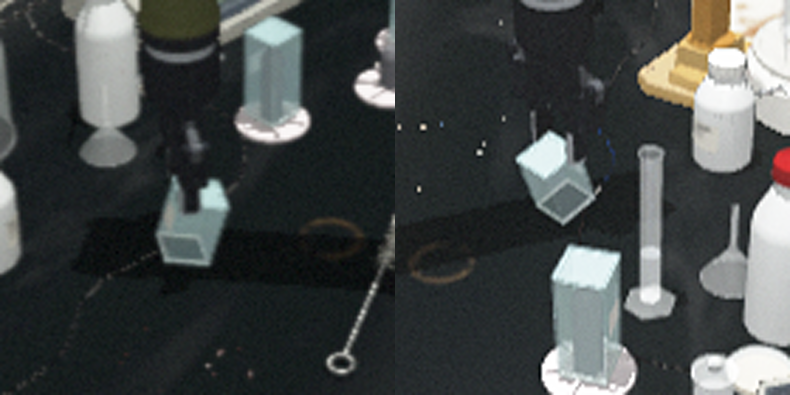

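drive_tool([
  [[-0.2,0,0.06],0,0.122],
  [[-0.4,0,0.14],0,0.122],
  [[-0.6,0,0.23],0,0.122],
  [[-0.78,0,0.33],0,0.122],
  [[-0.88,0,0.39],0,0.122],
  [[-0.9,0,0.42],0,0.122],
  [[-0.9,0,0.42],0,0.122],
])

```text
clock: 39.1
tool_pos: [551.8, 145.1, 19.4]
eef_rot: [-180.0, -0.0, -138.5]
force: [1.4, -0.3, 1.7]
finger_gap: 48.0
```

```bash
python3 look.py 34; python3 prof.py 34 41.5 180
```

```text
[551.8 145.1  19.4] [-180.    -0.  -138.5] 39.1 [ 1.4 -0.3  1.7] 48.0
180 [521. 119.  44.] along 469.1
190 [521. 119.  59.] along 469.3
200 [522. 119.  71.] along 469.6
210 [524. 122.  71.] along 473.4
220 [527. 124.  72.] along 477.1
230 [530. 126.  73.] along 480.5
240 [533. 129.  72.] along 485.2
250 [537. 132.  71.] along 489.6
260 [539. 135.  73.] along 493.1
270 [542. 138.  73.] along 497.4
280 [546. 140.  73.] along 501.7
290 [549. 144.  72.] along 506.6
300 [552. 146.  73.] along 510.7
310 [556. 150.  72.] along 516.0
320 [598. 187.   0.] along 571.5
330 [603. 192.   0.] along 578.9
340 [609. 197.   0.] along 586.6
350 [615. 202.   0.] along 594.3
360 [621. 207.   1.] along 601.8
370 [627. 212.   1.] along 610.1
380 [634. 219.  -1.] along 619.5
390 [639. 223.   1.] along 626.5
400 [646. 229.   1.] along 635.4
410 [543. 138. 137.] along 497.9
```

drive_tool([
  [[0,0,0],0,0.15],
  [[0,0,0],0,0.35],
  [[0.3,0,0],0,0.4],
  [[0.64,0,0.3],0,0.4],
  [[0.64,0,0.8],0,0.4],
  [[0.64,0,1.1],0,0.3],
  [[0.64,0,1.1],0,0.18],
  [[0.64,0,1.1],0,-0.2],
], newtons=25)

```text
clock: 39.95
tool_pos: [539.6, 134.8, -8.6]
eef_rot: [180.0, -0.0, -138.5]
force: [-0.1, 0.4, -1.5]
finger_gap: 47.8
```

drive_tool([
  [[0,0,0],0,-0.2],
  [[0,0,0],0,-0.2],
])

```text
clock: 40.15
tool_pos: [540.1, 134.9, -7.8]
eef_rot: [-180.0, 0.0, -138.5]
force: [-0.0, 0.2, -1.1]
finger_gap: 48.0
```

```bash
python3 look.py 35; python3 prof.py 35 41.5 260
```

```text
[540.1 134.9  -7.8] [-180.     0.  -138.5] 40.15 [-0.   0.2 -1.1] 48.0
260 [522. 120.  59.] along 470.8
270 [522. 120.  66.] along 470.7
280 [522. 120.  73.] along 470.6
290 [524. 122.  74.] along 473.2
300 [527. 124.  74.] along 477.0
310 [530. 127.  73.] along 481.3
320 [533. 129.  73.] along 484.8
330 [535. 131.  74.] along 487.8
340 [538. 134.  74.] along 491.7
350 [541. 136.  74.] along 495.7
360 [544. 139.  73.] along 500.1
370 [547. 141.  75.] along 503.2
380 [550. 144.  75.] along 507.2
390 [553. 147.  74.] along 512.0
400 [557. 150.  74.] along 516.3
410 [531. 128. 110.] along 482.4
```

View pics/w35.png

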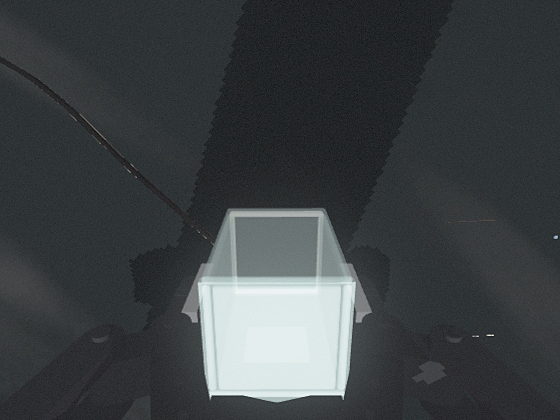

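drive_tool([
  [[0,0,-0.5],0,-0.2],
  [[0,0,-1.8],0,-0.2],
  [[0,0,-3.4],0,-0.2],
  [[1.2,-0.5,-5.0],1.4,-0.2],
  [[2.8,-1.2,-5.4],2.8,-0.2],
  [[4.3,-1.8,-5.4],4.2,-0.2],
  [[5.5,-2.3,-5.4],5.6,-0.2],
  [[7.1,-4.0,-5.4],7.0,-0.2],
])

```text
clock: 41.0
tool_pos: [472.4, -47.8, 128.6]
eef_rot: [179.9, 0.1, 179.4]
force: [1.3, -0.1, 0.1]
finger_gap: 47.8
```

```bash
cat > go.py <<'E'
import sys
from bench import arm
import numpy as np
s=arm.read_state();y=np.radians(s["eef_rot"][2]);p=s["tool_pos"]
D=np.array([float(sys.argv[1]),float(sys.argv[2])])-p[:2]
print(p.round(1),s["eef_rot"].round(1),"j7",s["joints"].round(0),"tx %.2f ty %.2f"%((D@[np.cos(y),np.sin(y)])/25,(D@[np.sin(y),-np.cos(y)])/25))
E
python3 go.py 479 -253.5
```

```text
[472.4 -47.8 128.6] [1.799e+02 1.000e-01 1.794e+02] j7 [ 12.  -0.  -9. 112.  -0.  68.  92.] tx -0.35 ty -8.22
```

drive_tool([
  [[0,-1.5,0],1.4,-0.2],
  [[0,-3.2,0],2.8,-0.2],
  [[0,-4.8,0],4.2,-0.2],
  [[-0.2,-6.3,0],5.6,-0.2],
  [[-0.35,-7.5,0],7.0,-0.2],
  [[-0.35,-8.1,0],8.4,-0.2],
  [[-0.35,-8.2,0],9.8,-0.2],
  [[-0.35,-8.2,0],11.2,-0.2],
])

```text
clock: 41.8
tool_pos: [480.1, -255.5, 128.0]
eef_rot: [179.9, 0.0, 111.8]
force: [-0.3, 0.0, -0.4]
finger_gap: 47.8
```

drive_tool([
  [[0,0,0.4],1.4,-0.2],
  [[0,0,0.8],2.8,-0.2],
  [[0,0,1.2],2.8,-0.2],
  [[0,0,1.6],2.8,-0.2],
  [[0,0,1.8],2.8,-0.2],
  [[0,0,1.8],2.8,-0.2],
])

```text
clock: 42.4
tool_pos: [479.5, -254.1, 81.2]
eef_rot: [-179.9, -0.0, 95.5]
force: [0.1, 0.6, -0.8]
finger_gap: 47.9
```

```bash
python3 look.py 36; python3 go.py 479 -253.5; python3 look2.py 36 120 260 270 410 230 370 160 300
python3 - <<'E'
from peg import *
z=np.load("w36.npz");p=z["p"]
cv2.imwrite("pics/z36.png",cv2.resize(p[100:320,180:380],None,fx=3.5,fy=2.7,interpolation=cv2.INTER_CUBIC))
E
```

```text
[ 479.5 -254.1   81.2] [-179.9   -0.    95.5] 42.4 [ 0.1  0.6 -0.8] 47.9
[ 479.9 -254.4   81.8] [-180.    -0.    95.5] j7 [ 20.  10.   5. 106.  -1.  63.  32.] tx 0.04 ty -0.03
```

View pics/w36.png

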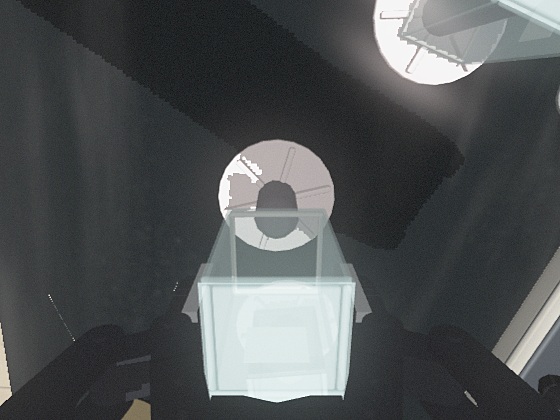

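View pics/b36.png

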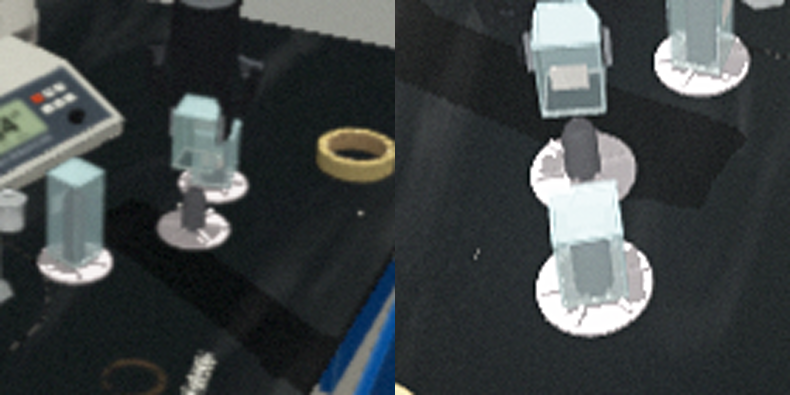

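View pics/z36.png

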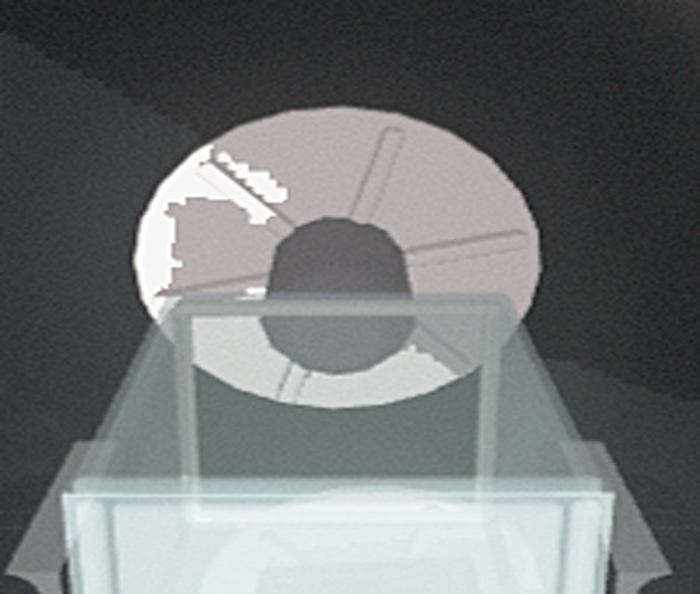

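Run:
```python
from peg import *
z=np.load("w36.npz");C=(z["K"],z["W"])
def postb(x,y):
    m=hullmask(C,np.vstack([cyl(x,y,14,12)]+[cyl(x,y,14*np.cos(t),43+14*np.sin(t)) for t in np.linspace(0,1.57,8)]))
    r,c=np.where(m);rr=r>215
    return c[rr].min(),c[rr].max(),r.max()
for q in ((479,-253.5),(479,-251.5),(480,-253.5)): print(q,postb(*q))
# dish fit edges by hand: left (135,255) right(541,255) top (340,107)
d=np.array([[135,258],[541,258],[340,107],[215,145],[470,145]])/[3.5,2.7]+[180,100]
for zz in (4,8):
    Q=ray(C,d,zz)[:,:2];A=np.c_[2*Q,np.ones(len(Q))];s=np.linalg.lstsq(A,(Q**2).sum(1),rcond=None)[0];print(zz,s[:2].round(1),np.sqrt(s[2]+s[0]**2+s[1]**2).round(1))
print("rim", ray(C,np.array([[160,295],[515,295],[505,522],[175,522]])/[3.5,2.7]+[180,100],90.5).round(1), ray(C,np.array([[160,295],[515,295],[505,522],[175,522]])/[3.5,2.7]+[180,100],90.5).mean(0))
from bench import arm; print(arm.read_state()["tool_pos"])
```

```text
(479, -253.5) (np.int64(254), np.int64(298), np.int64(239))
(479, -251.5) (np.int64(254), np.int64(298), np.int64(236))
(480, -253.5) (np.int64(255), np.int64(300), np.int64(239))
4 [ 479.6 -254. ] 42.1
8 [ 479.5 -252.8] 41.4
rim [[ 452.6 -235.2   90.5]
 [ 502.  -230.4   90.5]
 [ 507.1 -277.1   90.5]
 [ 457.4 -282.    90.5]] [ 479.763496   -256.16992473   90.5       ]
[ 480.41792416 -254.64523955   82.4401386 ]
```

drive_tool([
  [[0.06,0,0.3],0,-0.2],
  [[0.06,0,0.8],0,-0.2],
  [[0.06,0,1.3],0,-0.2],
  [[0.06,0,1.8],0,-0.2],
  [[0.06,0,2.3],0,-0.2],
  [[0.06,0,2.7],0,-0.2],
  [[0.06,0,2.9],0,-0.2],
  [[0.06,0,2.95],0,-0.2],
])

```text
clock: 43.35
tool_pos: [479.5, -252.8, 7.4]
eef_rot: [-179.9, -0.0, 95.5]
force: [1.2, 0.8, -0.8]
finger_gap: 47.5
```

drive_tool([
  [[0,0,0.03],0,-0.2],
  [[0,0,0.06],0,-0.2],
  [[0,0,0.09],0,-0.2],
  [[0,0,0.09],0,-0.2],
])

```text
clock: 43.75
tool_pos: [480.2, -253.1, 6.3]
eef_rot: [180.0, 0.0, 95.5]
force: [0.0, 0.8, -1.0]
finger_gap: 47.7
```

```bash
python3 look.py 37; python3 prof.py 37 -84.5 280 | head -12
```

```text
[ 480.2 -253.1    6.3] [180.    0.   95.5] 43.75 [ 0.   0.8 -1. ] 47.7
280 [ 478. -230.   87.] along 274.9
290 [ 478. -233.   88.] along 277.9
300 [ 478. -236.   88.] along 281.0
310 [ 479. -240.   89.] along 284.4
320 [ 479. -243.   88.] along 288.3
330 [ 480. -247.   88.] along 292.1
340 [ 480. -252.   87.] along 296.5
350 [ 480. -256.   87.] along 301.2
360 [ 481. -259.   88.] along 303.7
370 [ 481. -263.   88.] along 308.1
380 [ 482. -268.   87.] along 312.7
390 [ 482. -271.   88.] along 316.1
```

drive_tool([
  [[0,0,0.03],0,-0.2],
  [[0,0,0.06],0,-0.2],
  [[0,0,0.09],0,-0.2],
  [[0,0,0.09],0,-0.2],
])

```text
clock: 44.2
tool_pos: [479.8, -252.9, 3.6]
eef_rot: [-180.0, -0.0, 95.5]
force: [0.0, -1.1, -1.1]
finger_gap: 47.7
```

drive_tool([
  [[0,0,0.02],0,-0.2],
  [[0,0,0.04],0,-0.2],
  [[0,0,0.04],0,-0.2],
])

```text
clock: 44.5
tool_pos: [479.9, -253.0, 2.7]
eef_rot: [-180.0, -0.0, 95.5]
force: [0.2, 0.8, -1.6]
finger_gap: 47.9
```

drive_tool([
  [[0,0,0.02],0,-0.2],
  [[0,0,0.03],0,-0.2],
  [[0,0,0.03],0,-0.2],
])

```text
clock: 44.8
tool_pos: [480.0, -253.0, 2.5]
eef_rot: [180.0, 0.0, 95.5]
force: [-1.7, 0.8, 5.1]
finger_gap: 47.6
```

drive_tool([
  [[0,0,-0.02],0,-0.1],
  [[0,0,-0.02],0,0.115],
  [[0,0,-0.02],0,0.13],
  [[0,0,-0.02],0,0.2],
  [[0,0,-0.02],0,0.4],
  [[0,0,-0.02],0,0.45],
  [[0,0,-0.6],0,0.45],
  [[0,0,-1.8],0,0.45],
])

```text
clock: 45.6
tool_pos: [478.0, -252.0, 46.0]
eef_rot: [-179.8, -0.1, 95.5]
force: [0.9, 0.5, -0.0]
finger_gap: 61.4
```

drive_tool([
  [[0,0,-1.6],0,0.5],
  [[0,0,-3.2],0,0.5],
  [[1.0,0,-4.4],0,0.5],
  [[3.0,-1.0,-4.4],0,0.5],
  [[5.0,-2.0,-4.4],0,0.5],
  [[6.0,-2.0,-4.4],0,0.5],
  [[6.0,-2.0,-4.4],0,0.5],
])

```text
clock: 46.3
tool_pos: [415.3, -103.8, 158.4]
eef_rot: [179.9, -0.0, 95.8]
force: [-0.0, 0.3, -1.2]
finger_gap: 64.4
```

```bash
python3 look.py 38
python3 - <<'E'
from bench import eyes
import cv2
for n in("scene","side"):
    p,_=eyes.get_image(n);r=(120,280,220,410) if n=="scene" else (140,370,180,370)
    q=p[r[0]:r[1],r[2]:r[3]];cv2.imwrite(f"pics/end_{n}.png",cv2.resize(q,(760,590),interpolation=cv2.INTER_CUBIC))
E
```

```text
[ 415.3 -103.8  158.4] [179.9  -0.   95.8] 46.3 [-0.   0.3 -1.2] 64.4
```

View pics/w38.png

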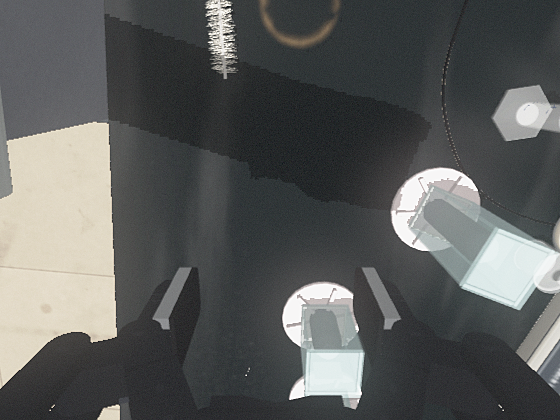

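View pics/end_scene.png

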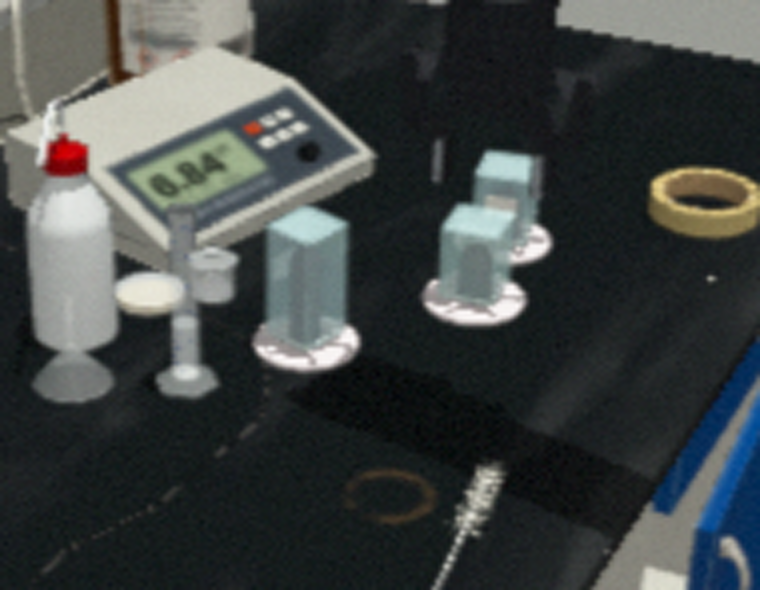

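View pics/end_side.png

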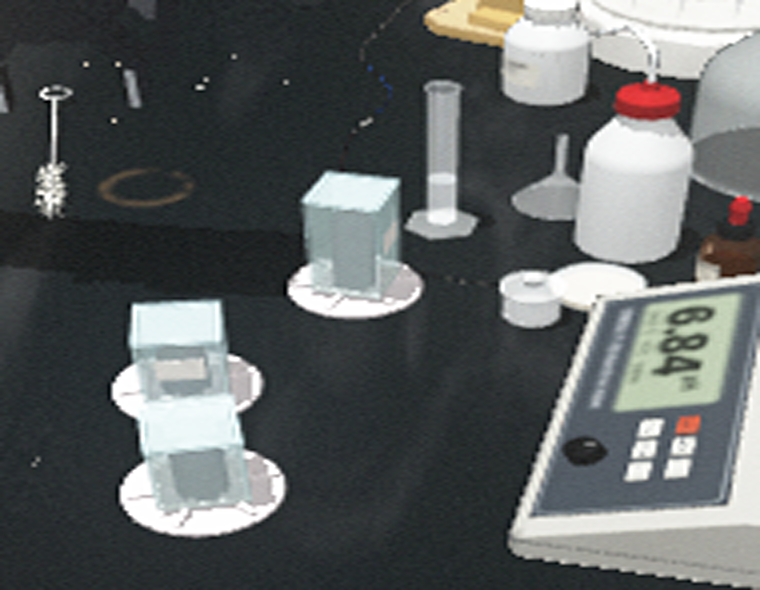

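Run:
```python
from h import *
from bench import arm,eyes
z=np.load("w38.npz");d=z["d"];K,W=z["K"],z["W"];T=np.linalg.inv(W)
def w(c,r):
    q=np.linalg.inv(K)@[c,r,1]*d[r,c]*[1,-1,-1];return (T@np.r_[q,1])[:3]
for pt in((495,245),(530,265),(480,280),(515,295),(315,360),(350,360),(315,385),(350,385)): print(pt,w(*pt).round(1))
for n in("scene","side"):
    p0=np.load(f"{n}0.npz")["p"].astype(int);p1,_=eyes.get_image(n)
    for o,b in (dict(bottle=(178,215,210,265),cyl=(258,278,175,228),wb=(268,282,186,206),dry=(338,355,160,190)) if n=="scene" else dict(bottle=(305,330,138,182),cyl=(280,300,172,233),wb=(304,320,245,268),dry=(213,248,295,345))).items():
        print(n,o,np.abs(p1[b[2]:b[3],b[0]:b[1]].astype(int)-p0[b[2]:b[3],b[0]:b[1]]).mean().round(1))
print(arm.read_state()["clock"])
```

```text
(495, 245) [ 556.7 -108.1  121.4]
(530, 265) [ 583.3 -119.6  121.8]
(480, 280) [ 553.5 -133.4  122.2]
(515, 295) [ 579.8 -142.1  122.4]
(315, 360) [ 462.  -240.8   83.9]
(350, 360) [ 490.9 -236.9   84.9]
(315, 385) [ 465.3 -265.8   84.9]
(350, 385) [ 495.3 -263.1   84.6]
scene bottle 2.3
scene cyl 2.3
scene wb 2.5
scene dry 17.4
side bottle 6.1
side cyl 5.6
side wb 3.1
side dry 3.2
46.55
```

```bash
python3 -c "
from bench import arm
print(arm.job_done())"
```

```text
the job is handed in; nothing more can be done
None
```

Both jars are mouth down on their pegs, the tall jar on the tall peg and then the short jar on the empty short peg. Both are released, and the job was handed in at about 46.6 s.

**How it was done:** The tool can't tilt. I pinched each jar lightly near its base and lifted along an arc so that it swung mouth-down over its rim on the bench. I then re-gripped it upright, carried it over and lowered it in small steps.

**What went wrong on the way**
- **Finger reach:** The fingertips turned out to sit about 40 mm behind the reported TCP, measured from wrist depth. My first closings therefore met the top of the tall jar, pressing on it with about 10 N. I lowered the tool to correct for this.
- **Slips:** The light grip lost both jars a few times. They stayed flat on the bench or dropped a few millimetres onto it.
- **Contact force:** The wrist force rose to about 9 N when the tall jar met the ribs and about 5 N for the short one. I backed off before letting go.

**Last checks**
- **Seating:** The jar tops measure 121–122 mm for the tall jar and 84–85 mm for the short one. The expected heights are 122 and 84 mm, so both are level and fully down.
- **Other things:** Comparing images from before and after shows no sign that the drying jar, white bottle, cylinder or lidded bottle moved. The drying jar's comparison in the scene camera did differ, most likely because the short jar and the arm now partly block that view. The side view shows it unchanged.

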